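# Load and index the canister test slide

### The arm

A 7-joint arm with a two-finger parallel gripper is mounted at the origin on the work surface. World frame = base frame: x ahead of the robot, y to its left, z up, the work surface at z = 0. Lengths are in m, angles in degrees, forces in N, time in s.
With the tool pointing down it reaches from about 0.425 to 0.875 m from the base axis. Payload 4.7 kg.
Tool frame: the origin (TCP) lies on the mounting face of the last link; the fingertips stand 182 mm ahead of it and the grasp point (between the pads) lies 164 mm ahead of it; z points along the fingers, y is the line along which they close (so a half turn about z gives the same grasp; the last joint's range is limited). The gripper opens to 87 mm and grips with 3 to 60 N. Pads are 19 mm wide; open, the fingers measure 117 mm over their backs; the gripper's body (75 mm by 190 mm) begins 51 mm behind the grasp point.
Start: joints at [65.953, 18.392, -4.016, 83.108, 1.295, 78.541, -3.26], TCP at [0.273, -0.59, 0.405] pointing down, gripper open.
Joint ranges: [-163.93, 163.93], [-17.29, 119.83], [-79.2, 71.16], [3.27, 140.29], [-89.18, 269.18], [5.43, 117.66], [-154.24, 154.24]. Speed limits (degrees/s): [147.25, 147.25, 180, 180, 180, 180, 180].

### API

Orientations are given as [roll, pitch, yaw] about the fixed x, y, z axes, in that order (R = Rz(yaw) Ry(pitch) Rx(roll)).
In Python, from cell import env gives the robot as it stands.
- The arm moves only by the tool servo_tool, never from a script. Its argument "plan" is a list of rows, each an object with "xyz": the shift along the tool's x, y, z in cm, a list of three; "twist": the turn, a rotation vector about the tool's x, y, z in degrees, a list of three; "jaw": the closure, from 0 (fully open) to 1 (shut). In form: [{"xyz": [x, y, z], "twist": [wx, wy, wz], "jaw": jaw}, ...]. A call has 1 to 10 rows; each row is the pose to reach, as a shift and turn from the pose commanded when the call began, along the tool's axes at that moment; what a row does not reach only later rows make up. A row lasts 1/12 s, in which the tool goes at most 41.7 mm and 7.16 degrees, less where a joint would pass 70% of its speed; a pose out of reach is approached as far as the arm can. A call with a gripper value outside its range is refused whole. The fingers move at their own pace and stop on an object; "newtons" is the grip in N (left out, the last holds). Time passes only in rows, so rows that repeat a pose let the fingers close. It gives the time, the measured TCP pose, the force, the opening and the grip force at its end, in the units of the state.
- env.get_obs(): the state, without advancing time (a new reading comes with each control period).
- env.read_camera(name): name is "side" or "top"; returns a dict with "img" (400x640x3 uint8, red, green, blue), "camera_matrix" (3x3 intrinsics, pixels), "R" (3x3) and "t" (3): a world point X has camera coordinates R X + t. Camera axes: x right, y down, z forward; pixel columns grow to the right and rows downward; lengths in m; the calibration is good to about 2 mm. A picture is of the moment at which its call begins. There is no depth.
- env.sign_off(): hands the job in; it is judged then, once.
The state is a dict: "time_s": time; "qpos": joint angles; "joint_velocities": joint speeds; "effort": joint torques, N m; "tool_pos": TCP position; "tool_rot": TCP orientation; "force": force on the tool from outside, world axes, zero at the start; "wrist_torque": the same for the moment, N m; "grip_width": finger opening in m; "grasp_force": force on a finger pad.
Only numpy, scipy, OpenCV 4.12 (cv2) and the standard library are available. Lean on these libraries where they do the work, as an engineer would, in place of code of your own. Each camera call takes 0.05 s, during which the arm holds its last target. There are 200 camera calls.

### The job

Pull up the spring knob of the indexing slide, move the empty carriage one notch from its parking notch to the middle (loading) notch and let the knob drop home again. There, lay every canister that stands on the bench on its side in a cradle of its own, centred on its supports (neck to either end), and set the loose cover on the pot so that it sits seated and level. Then index the loaded carriage one more notch, to the test unit, with the knob home and everything still in place; leave the grease tin and the screwdriver alone.

Things in the scene. Friction and masses are not known exactly. Their poses are not given: they have to be found in the camera images.
- slide: Fixed aluminium bed of the slide, 190 x 600 x 14 mm; place and yaw differ each time. y axis: sliding direction; z up; -x side towards the robot. Origin at bench height on the carriage's centre line, under the carriage's zero point when at the middle notch. A grey test unit 110 x 40 mm, 110 mm tall, stands on its +y end (y = 275 to 315 mm).
- carriage (a joint): Travel along the bed's +y, m: 0 parking notch (start), 0.060 middle (loading) notch, 0.120 test notch; stops at -0.005 and 0.125. Grey deck 130 x 420 mm (y -215 to 205 mm about its zero point), top 32 mm above the bench, four cradles in a row along y, pot at the +y end. About 4 N of friction. The engaged plunger locks it, with 3 mm of play either way.
- plunger (a joint): Lift of the spring index plunger, m: 0 fully home (engaged), 0.026 fully pulled up; free of the notch above 0.016. Spring 5 N at home, 10 N at the top. Let go over a notch it snaps home; let go between notches it rests on the index bar at about 0.016 until the carriage reaches a notch.
- knob_grip (a point): Middle of the plunger's upright round black knob, 32 mm diameter, 22 mm below to 18 mm above this point, 82 mm above the bench when home. On a bracket on the carriage's robot side, 95 mm towards -x and 10 mm towards -y of the pot's middle; bracket top 28 mm below this point. Pull straight up; move the lifted knob along y to move the carriage. Axes as the bed's.
- cradle1 (a point): Where a canister's body middle lies when in cradle 1 (y = -184 mm from the carriage's zero point); 40 mm above the deck, 72 mm above the bench. Axes as the bed's: the canister lies along x. A cradle is two black V supports, 12 mm thick, 26 mm to either side along x, reaching 22 mm out in y and up to 10 mm below this point; open between them.
- cradle2 (a point): Where a canister's body middle lies when in cradle 2 (y = -104 mm from the carriage's zero point); 40 mm above the deck, 72 mm above the bench. Axes as the bed's: the canister lies along x. A cradle is two black V supports, 12 mm thick, 26 mm to either side along x, reaching 22 mm out in y and up to 10 mm below this point; open between them.
- cradle3 (a point): Where a canister's body middle lies when in cradle 3 (y = -24 mm from the carriage's zero point); 40 mm above the deck, 72 mm above the bench. Axes as the bed's: the canister lies along x. A cradle is two black V supports, 12 mm thick, 26 mm to either side along x, reaching 22 mm out in y and up to 10 mm below this point; open between them.
- cradle4 (a point): Where a canister's body middle lies when in cradle 4 (y = 56 mm from the carriage's zero point); 40 mm above the deck, 72 mm above the bench. Axes as the bed's: the canister lies along x. A cradle is two black V supports, 12 mm thick, 26 mm to either side along x, reaching 22 mm out in y and up to 10 mm below this point; open between them.
- pot_rim (a point): Centre of the mouth of the pot on the carriage: aluminium, outer radius 40 mm, inner radius 36 mm, rim 92 mm above the bench, 60 mm tall, 160 mm towards +y of the carriage's zero point.
- canister1: Air-spring canister, 280 g, starts upright; three or all of the four are present. Origin at the centre of its foot, z axis along it towards the neck. Square dark foot plate 44 x 44 x 10 mm, aluminium body 40 mm in diameter from z = 10 to 100 mm, black neck 24 mm in diameter from 100 to 120 mm.
- canister2: Air-spring canister, 280 g, starts upright; three or all of the four are present. Origin at the centre of its foot, z axis along it towards the neck. Square dark foot plate 44 x 44 x 10 mm, aluminium body 40 mm in diameter from z = 10 to 100 mm, black neck 24 mm in diameter from 100 to 120 mm.
- canister3: Air-spring canister, 280 g, starts upright; three or all of the four are present. Origin at the centre of its foot, z axis along it towards the neck. Square dark foot plate 44 x 44 x 10 mm, aluminium body 40 mm in diameter from z = 10 to 100 mm, black neck 24 mm in diameter from 100 to 120 mm.
- canister4: Air-spring canister, 280 g, starts upright; three or all of the four are present. Origin at the centre of its foot, z axis along it towards the neck. Square dark foot plate 44 x 44 x 10 mm, aluminium body 40 mm in diameter from z = 10 to 100 mm, black neck 24 mm in diameter from 100 to 120 mm.
- canister1_mid (a point): Middle of the body of canister 1, on its axis, 55 mm from the foot.
- canister2_mid (a point): Middle of the body of canister 2, on its axis, 55 mm from the foot.
- canister3_mid (a point): Middle of the body of canister 3, on its axis, 55 mm from the foot.
- canister4_mid (a point): Middle of the body of canister 4, on its axis, 55 mm from the foot.
- cover: Loose cover of the pot, 160 g: aluminium disc 90 mm in diameter, 5 mm thick, with a spigot 66 mm in diameter and 8 mm deep under it that drops into the pot's mouth, and an upright black grip on top, 24 mm in diameter and 36 mm tall. Origin at the centre of the spigot's underside, z up. Starts lying on the bench, spigot down.
- cover_seat (a point): Centre of the underside of the cover's disc (8 mm above its origin); it coincides with pot_rim when the cover is seated.
- cover_grip (a point): On the grip of the cover, 36 mm above its origin; the grip goes from 23 mm below to 13 mm above this point.
- grease_tin: Bystander: grease tin 72 mm in diameter, 75 mm tall, standing on the bench; origin under it. Leave alone.
- screwdriver: Bystander: screwdriver with a red handle, about 200 mm long, lying flat between the robot and the slide; origin under its middle. Leave alone.
Not all that is in view belongs to the job. Leave any yellow look-alike of the canister3 alone.

How it is judged (in metres and radians):
On the way, in this order (a step that is already met when the one before it is completed fails the run):
1. the carriage is at the middle notch with the plunger home (value of joint carriage between 0.055 and 0.065 m and value of joint plunger below 0.003 m), for 0.3 s.
2. with the carriage locked at the middle notch, every canister lies in a cradle and the cover sits seated on the pot (all of step 1 and ((x of canister1_mid in the frame of cradle1 between -0.013 and 0.013 m and y of canister1_mid in the frame of cradle1 between -0.007 and 0.007 m and z of canister1_mid in the frame of cradle1 between -0.007 and 0.007 m and angle between the z axis of canister1 and the x axis of cradle1, either way round below 0.12 rad) or (x of canister1_mid in the frame of cradle2 between -0.013 and 0.013 m and y of canister1_mid in the frame of cradle2 between -0.007 and 0.007 m and z of canister1_mid in the frame of cradle2 between -0.007 and 0.007 m and angle between the z axis of canister1 and the x axis of cradle2, either way round below 0.12 rad) or (x of canister1_mid in the frame of cradle3 between -0.013 and 0.013 m and y of canister1_mid in the frame of cradle3 between -0.007 and 0.007 m and z of canister1_mid in the frame of cradle3 between -0.007 and 0.007 m and angle between the z axis of canister1 and the x axis of cradle3, either way round below 0.12 rad) or (x of canister1_mid in the frame of cradle4 between -0.013 and 0.013 m and y of canister1_mid in the frame of cradle4 between -0.007 and 0.007 m and z of canister1_mid in the frame of cradle4 between -0.007 and 0.007 m and angle between the z axis of canister1 and the x axis of cradle4, either way round below 0.12 rad)) and ((x of canister2_mid in the frame of cradle1 between -0.013 and 0.013 m and y of canister2_mid in the frame of cradle1 between -0.007 and 0.007 m and z of canister2_mid in the frame of cradle1 between -0.007 and 0.007 m and angle between the z axis of canister2 and the x axis of cradle1, either way round below 0.12 rad) or (x of canister2_mid in the frame of cradle2 between -0.013 and 0.013 m and y of canister2_mid in the frame of cradle2 between -0.007 and 0.007 m and z of canister2_mid in the frame of cradle2 between -0.007 and 0.007 m and angle between the z axis of canister2 and the x axis of cradle2, either way round below 0.12 rad) or (x of canister2_mid in the frame of cradle3 between -0.013 and 0.013 m and y of canister2_mid in the frame of cradle3 between -0.007 and 0.007 m and z of canister2_mid in the frame of cradle3 between -0.007 and 0.007 m and angle between the z axis of canister2 and the x axis of cradle3, either way round below 0.12 rad) or (x of canister2_mid in the frame of cradle4 between -0.013 and 0.013 m and y of canister2_mid in the frame of cradle4 between -0.007 and 0.007 m and z of canister2_mid in the frame of cradle4 between -0.007 and 0.007 m and angle between the z axis of canister2 and the x axis of cradle4, either way round below 0.12 rad)) and ((x of canister3_mid in the frame of cradle1 between -0.013 and 0.013 m and y of canister3_mid in the frame of cradle1 between -0.007 and 0.007 m and z of canister3_mid in the frame of cradle1 between -0.007 and 0.007 m and angle between the z axis of canister3 and the x axis of cradle1, either way round below 0.12 rad) or (x of canister3_mid in the frame of cradle2 between -0.013 and 0.013 m and y of canister3_mid in the frame of cradle2 between -0.007 and 0.007 m and z of canister3_mid in the frame of cradle2 between -0.007 and 0.007 m and angle between the z axis of canister3 and the x axis of cradle2, either way round below 0.12 rad) or (x of canister3_mid in the frame of cradle3 between -0.013 and 0.013 m and y of canister3_mid in the frame of cradle3 between -0.007 and 0.007 m and z of canister3_mid in the frame of cradle3 between -0.007 and 0.007 m and angle between the z axis of canister3 and the x axis of cradle3, either way round below 0.12 rad) or (x of canister3_mid in the frame of cradle4 between -0.013 and 0.013 m and y of canister3_mid in the frame of cradle4 between -0.007 and 0.007 m and z of canister3_mid in the frame of cradle4 between -0.007 and 0.007 m and angle between the z axis of canister3 and the x axis of cradle4, either way round below 0.12 rad)) and ((x of canister4_mid in the frame of cradle1 between -0.013 and 0.013 m and y of canister4_mid in the frame of cradle1 between -0.007 and 0.007 m and z of canister4_mid in the frame of cradle1 between -0.007 and 0.007 m and angle between the z axis of canister4 and the x axis of cradle1, either way round below 0.12 rad) or (x of canister4_mid in the frame of cradle2 between -0.013 and 0.013 m and y of canister4_mid in the frame of cradle2 between -0.007 and 0.007 m and z of canister4_mid in the frame of cradle2 between -0.007 and 0.007 m and angle between the z axis of canister4 and the x axis of cradle2, either way round below 0.12 rad) or (x of canister4_mid in the frame of cradle3 between -0.013 and 0.013 m and y of canister4_mid in the frame of cradle3 between -0.007 and 0.007 m and z of canister4_mid in the frame of cradle3 between -0.007 and 0.007 m and angle between the z axis of canister4 and the x axis of cradle3, either way round below 0.12 rad) or (x of canister4_mid in the frame of cradle4 between -0.013 and 0.013 m and y of canister4_mid in the frame of cradle4 between -0.007 and 0.007 m and z of canister4_mid in the frame of cradle4 between -0.007 and 0.007 m and angle between the z axis of canister4 and the x axis of cradle4, either way round below 0.12 rad)) and horizontal distance between cover_seat and pot_rim below 0.0055 m and z of cover_seat in the frame of pot_rim between -0.0035 and 0.0035 m and angle between cover's own z axis and vertical below 0.06 rad), for 0.3 s.
3. the carriage is at the test notch with the plunger home (value of joint carriage between 0.115 and 0.125 m and value of joint plunger below 0.003 m), for 0.3 s.
At the end, for the whole second after the job is handed in: Carriage at 0.120 m (5 mm), plunger home (3 mm); each canister on its side in a cradle (middle within 13 mm along, 7 mm across and in height, axis 0.12 rad); cover seated on the pot (5.5 mm off centre, 3.5 mm in height, tilt 0.06 rad); all at rest (all of step 3 and ((x of canister1_mid in the frame of cradle1 between -0.013 and 0.013 m and y of canister1_mid in the frame of cradle1 between -0.007 and 0.007 m and z of canister1_mid in the frame of cradle1 between -0.007 and 0.007 m and angle between the z axis of canister1 and the x axis of cradle1, either way round below 0.12 rad) or (x of canister1_mid in the frame of cradle2 between -0.013 and 0.013 m and y of canister1_mid in the frame of cradle2 between -0.007 and 0.007 m and z of canister1_mid in the frame of cradle2 between -0.007 and 0.007 m and angle between the z axis of canister1 and the x axis of cradle2, either way round below 0.12 rad) or (x of canister1_mid in the frame of cradle3 between -0.013 and 0.013 m and y of canister1_mid in the frame of cradle3 between -0.007 and 0.007 m and z of canister1_mid in the frame of cradle3 between -0.007 and 0.007 m and angle between the z axis of canister1 and the x axis of cradle3, either way round below 0.12 rad) or (x of canister1_mid in the frame of cradle4 between -0.013 and 0.013 m and y of canister1_mid in the frame of cradle4 between -0.007 and 0.007 m and z of canister1_mid in the frame of cradle4 between -0.007 and 0.007 m and angle between the z axis of canister1 and the x axis of cradle4, either way round below 0.12 rad)) and ((x of canister2_mid in the frame of cradle1 between -0.013 and 0.013 m and y of canister2_mid in the frame of cradle1 between -0.007 and 0.007 m and z of canister2_mid in the frame of cradle1 between -0.007 and 0.007 m and angle between the z axis of canister2 and the x axis of cradle1, either way round below 0.12 rad) or (x of canister2_mid in the frame of cradle2 between -0.013 and 0.013 m and y of canister2_mid in the frame of cradle2 between -0.007 and 0.007 m and z of canister2_mid in the frame of cradle2 between -0.007 and 0.007 m and angle between the z axis of canister2 and the x axis of cradle2, either way round below 0.12 rad) or (x of canister2_mid in the frame of cradle3 between -0.013 and 0.013 m and y of canister2_mid in the frame of cradle3 between -0.007 and 0.007 m and z of canister2_mid in the frame of cradle3 between -0.007 and 0.007 m and angle between the z axis of canister2 and the x axis of cradle3, either way round below 0.12 rad) or (x of canister2_mid in the frame of cradle4 between -0.013 and 0.013 m and y of canister2_mid in the frame of cradle4 between -0.007 and 0.007 m and z of canister2_mid in the frame of cradle4 between -0.007 and 0.007 m and angle between the z axis of canister2 and the x axis of cradle4, either way round below 0.12 rad)) and ((x of canister3_mid in the frame of cradle1 between -0.013 and 0.013 m and y of canister3_mid in the frame of cradle1 between -0.007 and 0.007 m and z of canister3_mid in the frame of cradle1 between -0.007 and 0.007 m and angle between the z axis of canister3 and the x axis of cradle1, either way round below 0.12 rad) or (x of canister3_mid in the frame of cradle2 between -0.013 and 0.013 m and y of canister3_mid in the frame of cradle2 between -0.007 and 0.007 m and z of canister3_mid in the frame of cradle2 between -0.007 and 0.007 m and angle between the z axis of canister3 and the x axis of cradle2, either way round below 0.12 rad) or (x of canister3_mid in the frame of cradle3 between -0.013 and 0.013 m and y of canister3_mid in the frame of cradle3 between -0.007 and 0.007 m and z of canister3_mid in the frame of cradle3 between -0.007 and 0.007 m and angle between the z axis of canister3 and the x axis of cradle3, either way round below 0.12 rad) or (x of canister3_mid in the frame of cradle4 between -0.013 and 0.013 m and y of canister3_mid in the frame of cradle4 between -0.007 and 0.007 m and z of canister3_mid in the frame of cradle4 between -0.007 and 0.007 m and angle between the z axis of canister3 and the x axis of cradle4, either way round below 0.12 rad)) and ((x of canister4_mid in the frame of cradle1 between -0.013 and 0.013 m and y of canister4_mid in the frame of cradle1 between -0.007 and 0.007 m and z of canister4_mid in the frame of cradle1 between -0.007 and 0.007 m and angle between the z axis of canister4 and the x axis of cradle1, either way round below 0.12 rad) or (x of canister4_mid in the frame of cradle2 between -0.013 and 0.013 m and y of canister4_mid in the frame of cradle2 between -0.007 and 0.007 m and z of canister4_mid in the frame of cradle2 between -0.007 and 0.007 m and angle between the z axis of canister4 and the x axis of cradle2, either way round below 0.12 rad) or (x of canister4_mid in the frame of cradle3 between -0.013 and 0.013 m and y of canister4_mid in the frame of cradle3 between -0.007 and 0.007 m and z of canister4_mid in the frame of cradle3 between -0.007 and 0.007 m and angle between the z axis of canister4 and the x axis of cradle3, either way round below 0.12 rad) or (x of canister4_mid in the frame of cradle4 between -0.013 and 0.013 m and y of canister4_mid in the frame of cradle4 between -0.007 and 0.007 m and z of canister4_mid in the frame of cradle4 between -0.007 and 0.007 m and angle between the z axis of canister4 and the x axis of cradle4, either way round below 0.12 rad)) and horizontal distance between cover_seat and pot_rim below 0.0055 m and z of cover_seat in the frame of pot_rim between -0.0035 and 0.0035 m and angle between cover's own z axis and vertical below 0.06 rad and linear speed of each of canister1, canister2, canister3, canister4, cover below 0.02 m/s); the robot touches nothing.
It fails at once if the grease tin is pushed or knocked more than 40 mm from its place (distance of grease_tin from where it was at the start of the episode above 0.04 m).
It fails at once if the screwdriver is pushed or knocked more than 40 mm from its place (distance of screwdriver from where it was at the start of the episode above 0.04 m).
Of canister1, canister2, canister3, canister4 only 3 to 4 are there at a start; the rules pass over those that are not, and their reading is None.
At some moment in a run one of canister1, canister2, canister3, canister4, cover may be knocked a few centimetres aside while the robot is not near it.
Once in a run the grip may slacken for a moment while it holds something.
It also fails if it takes over 210 s, if anything falls off the work surface, if the arm or the gripper's body presses on something with over 40 N, if the wrist force passes 120 N, or if a joint passes its speed limit or range.

## Working session

There is one attempt and no reset: what is moved stays moved. The work goes in short steps, Python scripts to look and compute and a tool call to move; the robot and the scene stay as the last step left them, time stands still between calls to the robot, and variables do not carry over. Pictures are saved under pics/ and viewed, at most 14 in all, crops included, and the job is handed in when it is done.

Besides the shell and the picture viewer there is one more tool, called after "Emit:" as a command line: name --argument value ..., lists and objects as JSON in quotes. servo_tool: Moves the arm, as the interface text tells. Its arguments: {"type":"object","properties":{"plan":{"type":"array","items":{"type":"object","properties":{"xyz":{"type":"array","items":{"type":"number"}},"twist":{"type":"array","items":{"type":"number"}},"jaw":{"type":"number"}}}},"newtons":{"type":"number"}},"required":["plan"]}

```bash
ls; mkdir -p pics; python3 - <<'E'
from cell import env
import cv2,numpy as np
o=env.get_obs(); print(o)
for n in("top","side"):
    c=env.read_camera(n); cv2.imwrite(f"pics/{n}0.png",c["img"][:,:,::-1]); print(n,c["camera_matrix"],c["R"],c["t"], -c["R"].T@c["t"])
E
```

```text
pics
{'time_s': 0.0, 'qpos': array([65.9525423 , 18.43914175, -4.01371553, 83.17646156,  1.29421053,
       78.54060675, -3.25952197]), 'joint_velocities': array([ 0.00971424, -0.06221732,  0.17705837,  0.08837857,  0.01575698,
        0.00129442, -0.01753783]), 'effort': array([ 2.13729090e-04, -4.91291785e+01, -4.03624177e-01, -3.12529063e+01,
       -6.39108382e-02,  4.38970432e-02,  1.89111643e-04]), 'tool_pos': array([ 0.27308004, -0.58961878,  0.40364633]), 'tool_rot': array([-1.79888984e+02,  5.63469976e-03,  2.48558445e+01]), 'force': array([ 0.47845099, -0.29191015, -0.56161791]), 'wrist_torque': array([-0.01576077, -0.06652527, -0.00064367]), 'grasp_force': 0.0, 'grip_width': 0.08704131304252472}
top [[421.54906085   0.         321.51305236]
 [  0.         421.54906085 197.04761805]
 [  0.           0.           1.        ]] [[ 0.00870606 -0.99992329 -0.00881034]
 [-0.99799446 -0.00813614 -0.06277632]
 [ 0.06269982  0.0093392  -0.99798873]] [-0.06448905  0.55325103  1.35100166] [ 0.46799534 -0.07260006  1.38244733]
side [[450.01491926   0.         325.0169138 ]
 [  0.         450.01491926 204.15376802]
 [  0.           0.           1.        ]] [[-0.69799591 -0.71608643 -0.00468428]
 [-0.54993429  0.5402081  -0.63698311]
 [ 0.45866545 -0.44203556 -0.77086352]] [0.32540456 0.3795327  0.96907751] [-0.00863327  0.45635787  0.99030671]
```

View pics/top0.png

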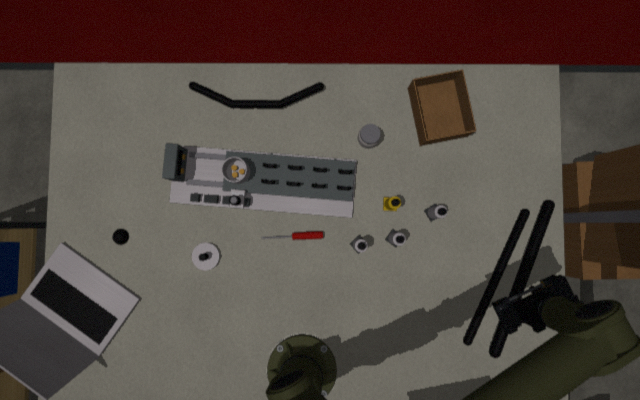

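View pics/side0.png

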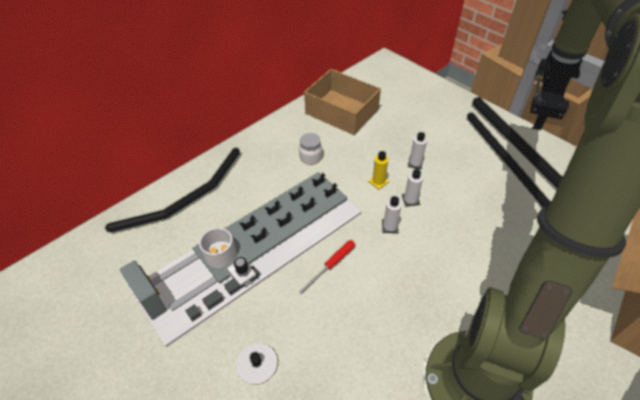

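The top view shows 3 canisters at (361,245), (398,238) and (439,211), and the yellow decoy at (393,202). The cover is at (205,257), the pot at (235,169), the knob near (237,200), the tin at (370,134) and the screwdriver at (308,236). The side view shows the same three canisters, at about (393,215), (413,187) and (418,150).

```bash
cat > h.py <<'E'
import cv2,numpy as np
from cell import env
def cam(n):
    c=env.read_camera(n); return c["img"],c["camera_matrix"],c["R"],c["t"]
def ray(C,u,v,z):
    _,K,R,t=C; o=-R.T@t; d=R.T@np.linalg.solve(K,[u,v,1.]); return o+d*(z-o[2])/d[2]
def proj(C,X):
    _,K,R,t=C; p=K@(R@np.asarray(X,float)+t); return p[:2]/p[2]
def tri(A,a,B,b):
    P=[C[1]@np.c_[C[2],C[3]] for C in(A,B)]
    X=cv2.triangulatePoints(P[0],P[1],np.array(a,float).reshape(2,1),np.array(b,float).reshape(2,1)); return X[:3,0]/X[3,0]
def blobs(m,lo=4,hi=4000):
    n,l,s,c=cv2.connectedComponentsWithStats(m.astype(np.uint8),connectivity=4)
    return [(c[i].round(1).tolist(),s[i].tolist()) for i in range(1,n) if lo<=s[i][4]<=hi]
E
python3 - <<'E'
from h import *
T=cam("top");S=cam("side")
for n,C,(x0,y0,x1,y1) in(("top",T,(160,110,460,275)),("side",S,(110,120,440,390))):
    img=C[0]; m=img.max(2)<42; b=np.zeros_like(m); b[y0:y1,x0:x1]=m[y0:y1,x0:x1]
    print(n); 
    for q in blobs(b): print(q)
    f=800/(x1-x0) if n=="top" else 600/(y1-y0)
    cv2.imwrite(f"pics/{n}c.png",cv2.resize(img[y0:y1,x0:x1,::-1],None,fx=min(f,2.2 if n=="side" else 9),fy=min(f,2.2 if n=="side" else 9),interpolation=cv2.INTER_CUBIC))
E
```

```text
top
([180.2, 163.6], [172, 145, 16, 36, 309])
([250.4, 167.4], [244, 158, 12, 22, 107])
([269.8, 165.4], [263, 163, 16, 5, 59])
([295.2, 167.3], [288, 165, 16, 5, 61])
([320.1, 169.4], [313, 167, 16, 6, 59])
([345.1, 171.3], [338, 169, 16, 5, 64])
([269.0, 181.2], [261, 179, 17, 5, 63])
([293.4, 183.5], [286, 182, 16, 4, 54])
([319.1, 185.5], [312, 183, 15, 6, 56])
([343.7, 187.7], [337, 186, 15, 5, 53])
([198.6, 197.3], [198, 195, 3, 6, 13])
([217.0, 199.0], [216, 196, 3, 7, 13])
([237.7, 200.6], [234, 196, 7, 9, 34])
([229.0, 199.5], [228, 197, 3, 6, 12])
([246.4, 201.1], [244, 198, 7, 8, 39])
([395.3, 201.9], [392, 199, 8, 7, 38])
([441.5, 211.1], [438, 208, 8, 7, 43])
([399.7, 238.8], [396, 236, 8, 7, 42])
([361.4, 245.5], [358, 243, 8, 6, 35])
([203.7, 256.5], [200, 254, 9, 6, 45])
side
([420.6, 136.4], [419, 134, 4, 6, 21])
([190.4, 193.2], [110, 150, 129, 81, 699])
([381.5, 155.5], [380, 153, 4, 6, 22])
([416.1, 173.7], [414, 170, 5, 8, 29])
([318.5, 180.9], [314, 176, 10, 9, 37])
([330.3, 191.4], [326, 186, 9, 10, 37])
([296.6, 194.4], [292, 189, 10, 10, 38])
([394.0, 201.2], [392, 198, 5, 7, 31])
([308.1, 205.3], [303, 199, 10, 11, 42])
([273.0, 208.8], [268, 203, 10, 11, 46])
([285.0, 220.1], [279, 214, 11, 12, 49])
([248.5, 223.8], [242, 218, 12, 11, 50])
([259.7, 236.1], [254, 230, 11, 12, 49])
([242.1, 268.8], [237, 264, 10, 9, 55])
([255.5, 359.3], [252, 354, 8, 12, 71])
```

View pics/topc.png

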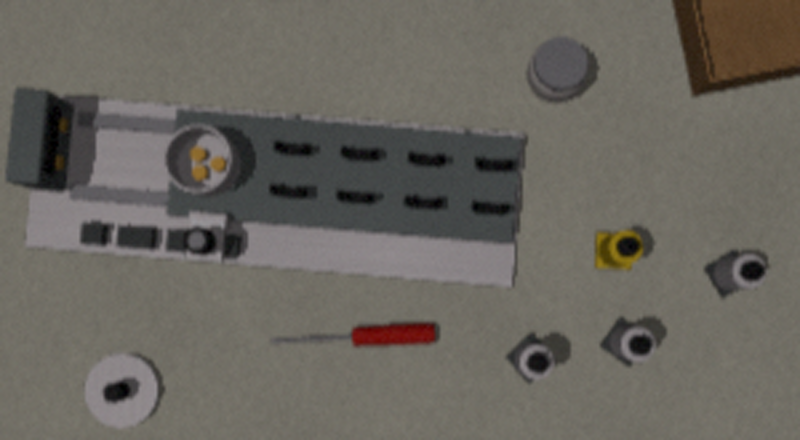

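View pics/sidec.png

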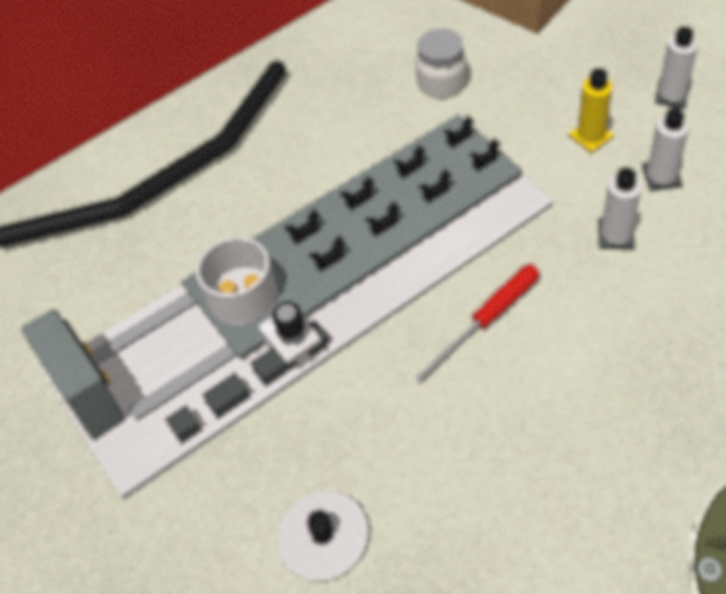

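The crops show the pot centre at top-crop (203,160) and the knob top at about (201,240). The cover disc is at (122,391). The 8 V supports are clear in both views, the decoy is yellow, and the feet are turned about 45°.

```bash
cat > m1.py <<'E'
from h import *
T=cam("top");S=cam("side")
tt=[(345.1,171.3),(320.1,169.4),(295.2,167.3),(269.8,165.4),(343.7,187.7),(319.1,185.5),(293.4,183.5),(269.0,181.2)]
ss=[(318.5,180.9),(296.6,194.4),(273,208.8),(248.5,223.8),(330.3,191.4),(308.1,205.3),(285,220.1),(259.7,236.1)]
X=np.array([tri(T,a,S,b) for a,b in zip(tt,ss)]); print(X.round(4))
ys=[-.184,-.104,-.024,.056]; M=np.array([(x,y) for x in(.026,-.026) for y in ys])
def fit(M,P):
    mc,pc=M.mean(0),P.mean(0);U,_,V=np.linalg.svd((M-mc).T@(P-pc)); R=V.T@np.diag([1,np.linalg.det(V.T@U.T)])@U.T
    return R,pc-R@mc
for nm,P in(("tri",X[:,:2]),("top .05",np.array([ray(T,*a,.050)[:2] for a in tt])),("side .05",np.array([ray(S,*a,.050)[:2] for a in ss]))):
    R,t=fit(M,P); print(nm,"yaw",np.degrees(np.arctan2(R[1,0],R[0,0])),"zero",t,"res",np.abs(M@R.T+t-P).max(0),
      "pot",t+R@[0,.16],"knob",t+R@[-.095,.15])
# pot rim / knob / cover discs
def white(C,c,r,th):
    g=C[0]; m=(g.min(2)>th); b=np.zeros(m.shape,np.uint8); cv2.circle(b,c,r,1,-1); m=(m&(b>0)).astype(np.uint8)
    k=max(cv2.findContours(m,cv2.RETR_EXTERNAL,cv2.CHAIN_APPROX_NONE)[0],key=cv2.contourArea); return cv2.fitEllipse(cv2.convexHull(k)),cv2.minAreaRect(k)
for C,c,z in((T,(205,257),.013),(S,(257,364),.013)):
    e,_=white(C,c,26,150); print("cover disc",e,ray(C,*e[0],z))
print("cover grip tri",tri(T,(203.7,256.5),S,(255.5,359.3)), "knob",tri(T,(236,200.3),S,(242.1,268.8)))
for nm,a,b in(("A",(361.4,245.5),(394,201.2)),("B",(399.7,238.8),(416.1,173.7)),("C",(441.5,211.1),(420.6,136.4))):
    print(nm,tri(T,a,S,b),ray(T,*a,.12),ray(S,*b,.11))
E
python3 m1.py
```

```text
[[ 0.6346 -0.1362  0.0374]
 [ 0.6398 -0.0561  0.0389]
 [ 0.6462  0.0241  0.0386]
 [ 0.6509  0.1049  0.0416]
 [ 0.5818 -0.1318  0.0381]
 [ 0.5884 -0.0529  0.0381]
 [ 0.5929  0.0282  0.0416]
 [ 0.6007  0.1074  0.0384]]
tri yaw -4.14581894714342 zero [0.6215615  0.04977708] res [0.00105089 0.00112839] pot [0.63312871 0.20935841] knob [0.53765434 0.20625261]
top .05 yaw -4.255582310105606 zero [0.62182089 0.05070628] res [0.000764   0.00127401] pot [0.63369379 0.21026515] knob [0.53821365 0.20734226]
side .05 yaw -4.444880185235384 zero [0.6134459  0.05415844] res [0.00058054 0.00200258] pot [0.6258459  0.21367721] knob [0.53035663 0.21106979]Traceback (most recent call last):
  File "m1.py", line 18, in <module>
    e,_=white(C,c,26,150); print("cover disc",e,ray(C,*e[0],z))
        ~~~~~^^^^^^^^^^^^
  File "m1.py", line 16, in white
    k=max(cv2.findContours(m,cv2.RETR_EXTERNAL,cv2.CHAIN_APPROX_NONE)[0],key=cv2.contourArea); return cv2.fitEllipse(cv2.convexHull(k)),cv2.minAreaRect(k)
ValueError: max() iterable argument is empty
```

```bash
sed -i 's/^print(nm,"yaw".*//' m1.py; python3 - <<'E'
s=open('m1.py').read()
s=s.replace('white(C,c,26,150)','white(C,c,26,int(C[0].min(2)[c[1]-12:c[1]+12,c[0]-12:c[0]+12].max()*.84))')
s=s.replace('for nm,P in((','for nm,P in() and ((',1)
s+='''
for C,c in((T,(235,169)),(S,(217,244)),(T,(235,200)),(T,(361,245)),(S,(257,364))): print(c,C[0].min(2)[c[1],c[0]-24:c[0]+25])
'''
open('m1.py','w').write(s)
E
python3 m1.py
```

```text
[[ 0.6346 -0.1362  0.0374]
 [ 0.6398 -0.0561  0.0389]
 [ 0.6462  0.0241  0.0386]
 [ 0.6509  0.1049  0.0416]
 [ 0.5818 -0.1318  0.0381]
 [ 0.5884 -0.0529  0.0381]
 [ 0.5929  0.0282  0.0416]
 [ 0.6007  0.1074  0.0384]]
cover disc ((204.76510620117188, 256.2989807128906), (26.714725494384766, 27.220355987548828), 179.677734375) [0.35893599 0.31616274 0.013     ]
cover disc ((257.0, 364.0), (51.872440338134766, 51.872440338134766), 0.0) [0.35311971 0.31715866 0.013     ]
cover grip tri [0.35888906 0.31532394 0.02628803] knob [0.53779807 0.20714114 0.06508411]
A [ 0.40188023 -0.18294676  0.10565849] [ 0.40376506 -0.18078075  0.12      ] [ 0.39891698 -0.18070045  0.11      ]
B [ 0.42255269 -0.29822759  0.10695913] [ 0.42465376 -0.29466503  0.12      ] [ 0.41974646 -0.29689149  0.11      ]
C [ 0.50660771 -0.42454087  0.10727256] [ 0.50817551 -0.41956101  0.12      ] [ 0.50344865 -0.4233112   0.11      ]
(235, 169) [129 131 129 131 130 129 130 129 127 130 123  82  48  45  53  53  70  72
  68  70  66  70  53  47  42  45  67 103 108  79  68  65  72 101 101 100
  60  46  45  37  31  32  35  35 
[... 164 characters left out ...]
4 185 201 210
 205 182 146 117 101  90  81  73  73  78  89 111 125]
(235, 200) [ 45  43  45  43  46  38  21  40  63  83 126  88  48  45  43  44  42  33
  25  57  88  93  92  92  88  77  36   2   0  21  60  70  63  34  27  25
  18  33  28  44  65  78 123 128 128 129 130 130 132]
(361, 245) [101 103 104 103 104 100  98  99  99 100 105 103  98  90  59  53  64  72
 124 128  90  34  18  19  20  19  14  16  38  66  79  57  57  55  62  82
 100  99 103 102 102 102 102 100 104 104 101 101 106]
(257, 364) [190 194 197 202 210 210 211 211 213 212 212 212 213 212 211 211 210 197
 163 104  55  29  21  23  27  30  52  97 149 191 208 214 214 214 213 215
 214 214 216 215 215 215 207 185 156 159 180 186 187]
```

```bash
cat >> h.py <<'E'
from scipy.spatial.transform import Rotation as Ro, Slerp
YAW=-4.2; BX=np.array([np.cos(np.radians(YAW)),np.sin(np.radians(YAW)),0]); BY=np.array([-BX[1],BX[0],0])
def down(yaw): return Ro.from_euler('xyz',[180,0,yaw],degrees=True)
def aim(zdir,ydir):
    z=np.array(zdir,float);z/=np.linalg.norm(z);y=np.array(ydir,float);y-=z*(y@z);y/=np.linalg.norm(y)
    return Ro.from_matrix(np.c_[np.cross(y,z),y,z])
def seq(wps,start=None):
    """wps: list of (grasp_point xyz, Rotation). prints calls, chained on the rounded commands"""
    if start is None:
        o=env.get_obs(); p=np.array(o["tool_pos"]); R=Ro.from_euler('xyz',o["tool_rot"],degrees=True)
    else: p,R=start
    for g,Rt in wps:
        pt=np.array(g)-Rt.apply([0,0,.164]); tot=(R.inv()*Rt).magnitude()*57.2958; d=np.linalg.norm(pt-p)
        n=max(1,int(np.ceil(max(tot/65,d/.36)))); sl=Slerp([0,1],Ro.concatenate([R,Rt])); p0=p
        for i in range(1,n+1):
            q=p0+(pt-p0)*i/n; Q=sl(i/n); x=np.round(R.inv().apply(q-p)*100,2); w=np.round((R.inv()*Q).as_rotvec(degrees=True),1)
            rows=int(np.ceil(max(np.linalg.norm(x)/4.17,np.linalg.norm(w)/7.16)))
            print("xyz",x.tolist(),"twist",w.tolist(),"rows>=",rows); p=p+R.apply(x/100); R=R*Ro.from_rotvec(w,degrees=True)
    return p,R
E
python3 -c "
from h import *
k=[.538,.2065]
seq([(k+[.24],down(175.8)),(k+[.082],down(175.8))])"
```

```text
xyz [19.17, -20.37, 0.02] twist [-0.0, -0.0, -50.3] rows>= 8
xyz [27.92, 1.73, 0.03] twist [-0.0, -0.0, -50.3] rows>= 8
xyz [16.5, 22.59, 0.02] twist [0.0, -0.0, -50.3] rows>= 8
xyz [0.0, -0.01, 15.8] twist [0.0, -0.0, -0.0] rows>= 4
```

Emit:
servo_tool --plan '[{"xyz": [19.2, -20.4, 0], "twist": [0, 0, -50.3], "jaw": 0}, {"xyz": [19.2, -20.4, 0], "twist": [0, 0, -50.3], "jaw": 0}, {"xyz": [19.2, -20.4, 0], "twist": [0, 0, -50.3], "jaw": 0}, {"xyz": [19.2, -20.4, 0], "twist": [0, 0, -50.3], "jaw": 0}, {"xyz": [19.2, -20.4, 0], "twist": [0, 0, -50.3], "jaw": 0}, {"xyz": [19.2, -20.4, 0], "twist": [0, 0, -50.3], "jaw": 0}, {"xyz": [19.2, -20.4, 0], "twist": [0, 0, -50.3], "jaw": 0}, {"xyz": [19.2, -20.4, 0], "twist": [0, 0, -50.3], "jaw": 0}]'

```text
time_s: 1.07
tool_pos: [0.3648, -0.3173, 0.4054]
tool_rot: [179.9, -0.1, 76.0]
force: [0.6, -0.3, -0.5]
grip_width: 0.0867
grasp_force: 0.0
```

Emit:
servo_tool --plan '[{"xyz": [27.9, 1.7, 0], "twist": [0, 0, -50.3], "jaw": 0}, {"xyz": [27.9, 1.7, 0], "twist": [0, 0, -50.3], "jaw": 0}, {"xyz": [27.9, 1.7, 0], "twist": [0, 0, -50.3], "jaw": 0}, {"xyz": [27.9, 1.7, 0], "twist": [0, 0, -50.3], "jaw": 0}, {"xyz": [27.9, 1.7, 0], "twist": [0, 0, -50.3], "jaw": 0}, {"xyz": [27.9, 1.7, 0], "twist": [0, 0, -50.3], "jaw": 0}, {"xyz": [27.9, 1.7, 0], "twist": [0, 0, -50.3], "jaw": 0}, {"xyz": [27.9, 1.7, 0], "twist": [0, 0, -50.3], "jaw": 0}]'

```text
time_s: 1.73
tool_pos: [0.451, -0.0519, 0.4055]
tool_rot: [179.8, 0.0, 126.3]
force: [0.1, 0.9, -0.4]
grip_width: 0.0868
grasp_force: 0.0
```

Emit:
servo_tool --plan '[{"xyz": [16.5, 22.6, 0], "twist": [0, 0, -50.3], "jaw": 0}, {"xyz": [16.5, 22.6, 0], "twist": [0, 0, -50.3], "jaw": 0}, {"xyz": [16.5, 22.6, 0], "twist": [0, 0, -50.3], "jaw": 0}, {"xyz": [16.5, 22.6, 0], "twist": [0, 0, -50.3], "jaw": 0}, {"xyz": [16.5, 22.6, 0], "twist": [0, 0, -50.3], "jaw": 0}, {"xyz": [16.5, 22.6, 0], "twist": [0, 0, -50.3], "jaw": 0}, {"xyz": [16.5, 22.6, 0], "twist": [0, 0, -50.3], "jaw": 0}, {"xyz": [16.5, 22.6, 0], "twist": [0, 0, -50.3], "jaw": 0}, {"xyz": [16.5, 22.6, 0], "twist": [0, 0, -50.3], "jaw": 0}]'

```text
time_s: 2.48
tool_pos: [0.5381, 0.208, 0.4042]
tool_rot: [179.9, -0.1, 175.8]
force: [0.5, -1.0, 0.1]
grip_width: 0.0868
grasp_force: 0.0
```

```bash
python3 -c "
from h import *
print(env.get_obs())
k=[.538,.2065]
seq([(k+[.082],down(175.8))])"
```

```text
{'time_s': 2.4833, 'qpos': array([ 19.11861828,  15.31170755, -50.44050501,  92.50518581,
        11.91826062,  77.90017543,  52.99941744]), 'joint_velocities': array([ 2.31437549, -2.07852807,  2.45114486,  1.52783378,  0.18390603,
        0.54832042, -0.43080483]), 'effort': array([ -1.6670185 , -34.43656325,  -7.65996516, -30.95834255,
        -0.18430238,  -0.07956531,   0.0957526 ]), 'tool_pos': array([0.53811548, 0.2079727 , 0.40420551]), 'tool_rot': array([ 1.79941023e+02, -8.57567764e-02,  1.75842313e+02]), 'force': array([ 0.46218514, -0.96127849,  0.12713531]), 'wrist_torque': array([ 0.0715382 , -0.10643737,  0.03374411]), 'grasp_force': 0.0, 'grip_width': 0.08684896229716037}
xyz [-0.02, -0.16, 15.82] twist [0.1, -0.1, 0.0] rows>= 4
```

Emit:
servo_tool --plan '[{"xyz": [0, -0.1, 11], "twist": [0, 0, 0], "jaw": 0}, {"xyz": [0, -0.1, 11], "twist": [0, 0, 0], "jaw": 0}, {"xyz": [0, -0.1, 11], "twist": [0, 0, 0], "jaw": 0}, {"xyz": [0, -0.1, 14], "twist": [0, 0, 0], "jaw": 0}, {"xyz": [0, -0.1, 15.8], "twist": [0, 0, 0], "jaw": 0}, {"xyz": [0, -0.1, 15.8], "twist": [0, 0, 0], "jaw": 0}, {"xyz": [0, -0.1, 15.8], "twist": [0, 0, 0], "jaw": 0}]'

```text
time_s: 3.07
tool_pos: [0.5381, 0.2037, 0.2463]
tool_rot: [-179.9, -0.1, 175.5]
force: [0.7, 0.3, 0.3]
grip_width: 0.087
grasp_force: 0.0
```

Emit:
servo_tool --plan '[{"xyz": [0, 0, 0], "twist": [0, 0, 0], "jaw": 1}, {"xyz": [0, 0, 0], "twist": [0, 0, 0], "jaw": 1}, {"xyz": [0, 0, 0], "twist": [0, 0, 0], "jaw": 1}, {"xyz": [0, 0, 0], "twist": [0, 0, 0], "jaw": 1}, {"xyz": [0, 0, 0], "twist": [0, 0, 0], "jaw": 1}, {"xyz": [0, 0, 0], "twist": [0, 0, 0], "jaw": 1}, {"xyz": [0, 0, 0], "twist": [0, 0, 0], "jaw": 1}, {"xyz": [0, 0, 0], "twist": [0, 0, 0], "jaw": 1}]' --newtons 50

```text
time_s: 3.73
tool_pos: [0.5378, 0.2059, 0.2467]
tool_rot: [-180.0, -0.0, 175.8]
force: [0.4, 0.2, 0.2]
grip_width: 0.0413
grasp_force: 0.0
```

Emit:
servo_tool --plan '[{"xyz": [0, 0, 0], "twist": [0, 0, 0], "jaw": 1}, {"xyz": [0, 0, 0], "twist": [0, 0, 0], "jaw": 1}, {"xyz": [0, 0, 0], "twist": [0, 0, 0], "jaw": 1}, {"xyz": [0, 0, 0], "twist": [0, 0, 0], "jaw": 1}, {"xyz": [0, 0, 0], "twist": [0, 0, 0], "jaw": 1}]'

```text
time_s: 4.15
tool_pos: [0.5378, 0.2064, 0.2467]
tool_rot: [179.9, 0.0, 175.8]
force: [1.3, 4.3, -1.5]
grip_width: 0.0307
grasp_force: 50.0
```

Emit:
servo_tool --plan '[{"xyz": [0, 0, -1], "twist": [0, 0, 0], "jaw": 1}, {"xyz": [0, 0, -2], "twist": [0, 0, 0], "jaw": 1}, {"xyz": [0, 0, -2.3], "twist": [0, 0, 0], "jaw": 1}, {"xyz": [0, 0, -2.3], "twist": [0, 0, 0], "jaw": 1}, {"xyz": [0, 0, -2.3], "twist": [0, 0, 0], "jaw": 1}]'

```text
time_s: 4.57
tool_pos: [0.5378, 0.2054, 0.2687]
tool_rot: [-180.0, -0.0, 175.7]
force: [2.1, 3.4, -9.7]
grip_width: 0.0308
grasp_force: 50.0
```

Emit:
servo_tool --plan '[{"xyz": [0, 1, 0], "twist": [0, 0, 0], "jaw": 1}, {"xyz": [0, 2.2, 0], "twist": [0, 0, 0], "jaw": 1}, {"xyz": [0, 3.4, 0], "twist": [0, 0, 0], "jaw": 1}, {"xyz": [0, 4.6, 0], "twist": [0, 0, 0], "jaw": 1}, {"xyz": [0, 5.5, 0], "twist": [0, 0, 0], "jaw": 1}, {"xyz": [0, 6.1, 0], "twist": [0, 0, 0], "jaw": 1}, {"xyz": [0, 6.1, 0], "twist": [0, 0, 0], "jaw": 1}, {"xyz": [0, 6.1, 0], "twist": [0, 0, 0], "jaw": 1}]'

```text
time_s: 5.23
tool_pos: [0.5424, 0.2665, 0.2692]
tool_rot: [-180.0, -0.0, 175.8]
force: [2.8, -1.2, -9.8]
grip_width: 0.0307
grasp_force: 50.0
```

Emit:
servo_tool --plan '[{"xyz": [0, 0, 1], "twist": [0, 0, 0], "jaw": 1}, {"xyz": [0, 0, 2], "twist": [0, 0, 0], "jaw": 1}, {"xyz": [0, 0, 2.3], "twist": [0, 0, 0], "jaw": 1}, {"xyz": [0, 0, 2.3], "twist": [0, 0, 0], "jaw": 1}]'

```text
time_s: 5.57
tool_pos: [0.5424, 0.2667, 0.2468]
tool_rot: [-180.0, 0.0, 175.8]
force: [-0.1, -0.5, -5.7]
grip_width: 0.0313
grasp_force: 50.0
```

Emit:
servo_tool --plan '[{"xyz": [0, 0, 0], "twist": [0, 0, 0], "jaw": 0.2}, {"xyz": [0, 0, 0], "twist": [0, 0, 0], "jaw": 0.2}, {"xyz": [0, 0, 0], "twist": [0, 0, 0], "jaw": 0.2}, {"xyz": [0, 0, 0], "twist": [0, 0, 0], "jaw": 0.2}, {"xyz": [0, 0, 0], "twist": [0, 0, 0], "jaw": 0.2}, {"xyz": [0, 0, -4], "twist": [0, 0, 0], "jaw": 0}, {"xyz": [0, 0, -8], "twist": [0, 0, 0], "jaw": 0}, {"xyz": [0, 0, -12], "twist": [0, 0, 0], "jaw": 0}, {"xyz": [0, 0, -12], "twist": [0, 0, 0], "jaw": 0}]'

```text
time_s: 6.32
tool_pos: [0.5437, 0.269, 0.3756]
tool_rot: [179.6, 0.7, 175.8]
force: [0.2, 1.0, 0.1]
grip_width: 0.0824
grasp_force: 0.0
```

```bash
python3 - <<'E'
from h import *
S=cam("side"); T=cam("top")
cv2.imwrite("pics/s2.png",cv2.resize(S[0][150:390,120:420,::-1],None,fx=2.5,fy=2.5,interpolation=cv2.INTER_CUBIC))
print(env.get_obs()["qpos"])
c=[.359,.316]
print("down at yaw"); seq([(c+[.2],down(175.8)),(c+[.034],down(175.8))])
E
```

```text
[ 11.49031366  20.69760029 -49.89512489  91.42010647  16.31955101
  75.23445444  45.04919497]
down at yaw
xyz [18.68, 3.49, 0.43] twist [0.1, 0.2, -0.0] rows>= 5
xyz [0.01, 0.0, 16.6] twist [-0.0, 0.0, -0.0] rows>= 4
```

View pics/s2.png

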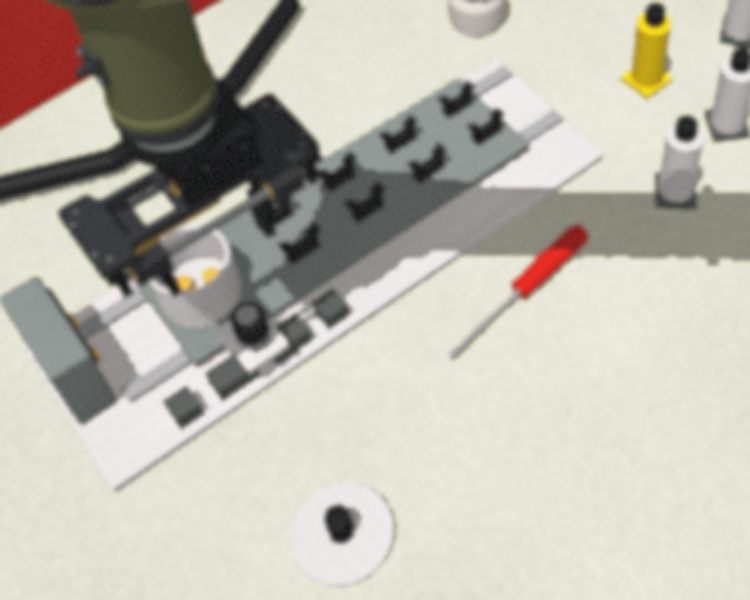

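The carriage has moved one notch and the knob (crop 250,320) sits low on its bracket. The cover is at crop (343,532), undisturbed. Fetching the cover next.

Emit:
servo_tool --plan '[{"xyz": [18.7, 3.5, 0.4], "twist": [0, 0, 0], "jaw": 0}, {"xyz": [18.7, 3.5, 0.4], "twist": [0, 0, 0], "jaw": 0}, {"xyz": [18.7, 3.5, 0.4], "twist": [0, 0, 0], "jaw": 0}, {"xyz": [18.7, 3.5, 0.4], "twist": [0, 0, 0], "jaw": 0}, {"xyz": [18.7, 3.5, 0.4], "twist": [0, 0, 0], "jaw": 0}, {"xyz": [18.7, 3.5, 0.4], "twist": [0, 0, 0], "jaw": 0}, {"xyz": [18.7, 3.5, 0.4], "twist": [0, 0, 0], "jaw": 0}]'

```text
time_s: 7.0
tool_pos: [0.3572, 0.3154, 0.3618]
tool_rot: [-179.9, 0.0, 175.9]
force: [0.2, 0.6, 0.5]
grip_width: 0.0869
grasp_force: 0.0
```

```bash
python3 - <<'E'
from h import *
c=[.359,.316]
o=env.get_obs();print(o["qpos"],o["tool_pos"]); seq([(c+[.037],down(175.8))])
E
```

```text
[ 13.3334642    1.1026608  -57.72932413 108.6176134    1.11274529
  70.88109923  41.11062011] [0.35721783 0.31537598 0.36177961]
xyz [-0.16, 0.11, 16.08] twist [-0.1, 0.0, 0.1] rows>= 4
```

Emit:
servo_tool --plan '[{"xyz": [-0.1, 0.1, 12], "twist": [0, 0, 0], "jaw": 0}, {"xyz": [-0.1, 0.1, 12], "twist": [0, 0, 0], "jaw": 0}, {"xyz": [-0.1, 0.1, 12], "twist": [0, 0, 0], "jaw": 0}, {"xyz": [-0.1, 0.1, 15], "twist": [0, 0, 0], "jaw": 0.2}, {"xyz": [-0.1, 0.1, 16], "twist": [0, 0, 0], "jaw": 0.5}, {"xyz": [-0.1, 0.1, 16], "twist": [0, 0, 0], "jaw": 0.5}, {"xyz": [-0.1, 0.1, 16], "twist": [0, 0, 0], "jaw": 0.5}, {"xyz": [-0.1, 0.1, 16], "twist": [0, 0, 0], "jaw": 0.5}, {"xyz": [-0.1, 0.1, 16], "twist": [0, 0, 0], "jaw": 1}, {"xyz": [-0.1, 0.1, 16], "twist": [0, 0, 0], "jaw": 1}]' --newtons 40

```text
time_s: 7.83
tool_pos: [0.3604, 0.3168, 0.2043]
tool_rot: [179.9, 0.2, 175.7]
force: [-0.1, 0.0, -0.1]
grip_width: 0.0481
grasp_force: 0.0
```

Emit:
servo_tool --plan '[{"xyz": [0, 0, 0], "twist": [0, 0, 0], "jaw": 1}, {"xyz": [0, 0, 0], "twist": [0, 0, 0], "jaw": 1}, {"xyz": [0, 0, 0], "twist": [0, 0, 0], "jaw": 1}, {"xyz": [0, 0, 0], "twist": [0, 0, 0], "jaw": 1}, {"xyz": [0, 0, 0], "twist": [0, 0, 0], "jaw": 1}]'

```text
time_s: 8.25
tool_pos: [0.3597, 0.3164, 0.203]
tool_rot: [-180.0, 0.0, 175.8]
force: [-0.6, -0.0, 3.3]
grip_width: 0.0228
grasp_force: 40.0
```

```bash
python3 - <<'E'
from h import *
o=env.get_obs();print(o["qpos"],o["tool_pos"],o["tool_rot"],o["grip_width"],o["grasp_force"])
# pot rim in the new place, while the arm is clear of it
T=cam("top");S=cam("side")
p=np.array([.6331,.2094,0])+.061*BY; print("pot predicted",p,"px",proj(T,[*p[:2],.092]),proj(S,[*p[:2],.092]))
for n,C in(("t",T),("s",S)):
    u=proj(C,[*p[:2],.092]).astype(int); cv2.imwrite(f"pics/pot{n}.png",cv2.resize(C[0][u[1]-25:u[1]+25,u[0]-30:u[0]+30,::-1],None,fx=9,fy=9,interpolation=cv2.INTER_CUBIC)); print(u)
    g=C[0].min(2)
    np.save(f"pot{n}.npy",C[0])
img=np.hstack([cv2.imread("pics/pott.png"),cv2.imread("pics/pots.png")]); cv2.imwrite("pics/pot.png",cv2.resize(img,None,fx=.74,fy=.74))
E
```

```text
[  5.5404037   17.18668054 -54.76099008 117.56451317  17.47573624
  53.60461131  27.19524474] [0.35968409 0.31637821 0.20298346] [-1.79996853e+02  2.64427507e-02  1.75751250e+02] 0.022773337613073857 40.00012993812561
pot predicted [0.63756753 0.27023618 0.        ] px [214.65457763 167.57353745] [193.28184242 253.01219732]
[214 167]
[193 253]
```

View pics/pot.png

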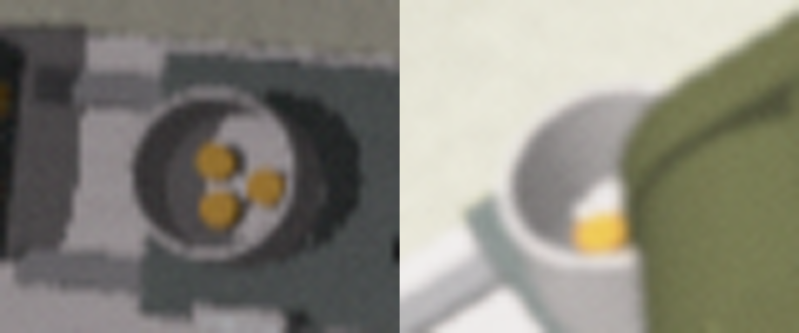

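The crop shows the pot mouth free: rim in the left (top) crop from about x 133 to 300 and y 87 to 262, so centred near (216,175). I'll refine this from the bright rim and check it against the prediction.

```bash
python3 - <<'E'
from h import *
g=cv2.cvtColor(np.load("pott.npy"),cv2.COLOR_RGB2GRAY).astype(np.float32)
T=cam("top")
G=cv2.GaussianBlur(g,(0,0),.6)
# bright-ridge along rays from approx centre at mean rim radius 12.4 px
c=np.array([215.3,167.8])
for it in range(3):
    P=[];rr=np.arange(10.3,15.2,.1)
    for a in np.radians(np.arange(0,360,6)):
        x=c[0]+rr*np.cos(a); y=c[1]+rr*np.sin(a)
        v=cv2.remap(G,x.astype(np.float32)[None],y.astype(np.float32)[None],cv2.INTER_CUBIC)[0]
        i=v.argmax()
        if 3<i<len(rr)-4 and v[i]-min(v[0],v[-1])>15: P.append((x[i],y[i]))
    P=np.array(P); A=np.c_[2*P,np.ones(len(P))]
    w=np.ones(len(P))
    for _ in range(8):
        s=np.linalg.lstsq(A*w[:,None],(P**2).sum(1)*w,rcond=None)[0]; r=np.sqrt(s[2]+s[0]**2+s[1]**2); e=np.hypot(*(P-s[:2]).T)-r; w=1/(1+(e/.4)**2)
    c=s[:2]
    print(len(P),c,r,np.median(abs(e)), ray(T,*c,.092))
print("expected r px",38*421.5/1290/1)
print(np.round(g[168,197:236]))
print(np.round(g[152:186,215]))
E
```

```text
33 [214.67705126 167.46255446] 12.151889946045305 0.1057948497883654 [0.6379129  0.27017513 0.092     ]
36 [214.53449271 167.44220369] 12.089167580658696 0.1478120452658125 [0.63797281 0.2706179  0.092     ]
36 [214.32952692 167.48176683] 12.082837039931105 0.1908436832217637 [0.6378451  0.27124922 0.092     ]
expected r px 12.416279069767441
[142. 141. 141. 139. 140. 140. 131.  68.  52.  52.  54.  57.  71.  74.
  73.  75.  77.  93. 114. 107. 102.  86. 108. 117. 131. 120. 117. 115.
 105.  89. 116.  75.  55.  52.  52.  46.  39.  39.  38.]
[ 72.  73.  83. 109. 108.  61.  54.  55.  65.  71.  79.  98. 112. 113.
 114. 116. 114. 125. 131. 119. 117. 115. 113. 101.  80.  75.  81. 112.
 113.  72.  71.  75.  75.  75.]
```

```bash
python3 - <<'E'
from h import *
D=down(175.8)
seq([([.36,.3164,.203-.164+.14],D),([.638,.270,.203-.164+.14],D),([.638,.270,.203-.164+.088],D)])
E
```

```text
xyz [-0.03, 0.0, -14.0] twist [-0.0, 0.0, -0.0] rows>= 4
xyz [-28.07, -2.57, 0.0] twist [-0.0, 0.0, -0.0] rows>= 7
xyz [-0.0, 0.0, 5.2] twist [-0.0, 0.0, -0.0] rows>= 2
```

Emit:
servo_tool --plan '[{"xyz": [0, 0, -2], "twist": [0, 0, 0], "jaw": 1}, {"xyz": [0, 0, -5], "twist": [0, 0, 0], "jaw": 1}, {"xyz": [0, 0, -9], "twist": [0, 0, 0], "jaw": 1}, {"xyz": [0, 0, -12], "twist": [0, 0, 0], "jaw": 1}, {"xyz": [0, 0, -14], "twist": [0, 0, 0], "jaw": 1}, {"xyz": [0, 0, -14], "twist": [0, 0, 0], "jaw": 1}]'

```text
time_s: 8.9
tool_pos: [0.3603, 0.3177, 0.3465]
tool_rot: [179.8, 0.4, 175.7]
force: [0.6, 1.1, -1.8]
grip_width: 0.023
grasp_force: 40.0
```

Emit:
servo_tool --plan '[{"xyz": [-2, -0.2, 0], "twist": [0, 0, 0], "jaw": 1}, {"xyz": [-6, -0.5, 0], "twist": [0, 0, 0], "jaw": 1}, {"xyz": [-10, -0.9, 0], "twist": [0, 0, 0], "jaw": 1}, {"xyz": [-14, -1.3, 0], "twist": [0, 0, 0], "jaw": 1}, {"xyz": [-18, -1.7, 0], "twist": [0, 0, 0], "jaw": 1}, {"xyz": [-22, -2.1, 0], "twist": [0, 0, 0], "jaw": 1}, {"xyz": [-25, -2.4, 0], "twist": [0, 0, 0], "jaw": 1}, {"xyz": [-28.1, -2.6, 0], "twist": [0, 0, 0], "jaw": 1}, {"xyz": [-28.1, -2.6, 0], "twist": [0, 0, 0], "jaw": 1}, {"xyz": [-28.1, -2.6, 0], "twist": [0, 0, 0], "jaw": 1}]'

```text
time_s: 9.73
tool_pos: [0.6391, 0.2684, 0.3391]
tool_rot: [-179.9, -0.3, 175.6]
force: [0.0, 0.2, -2.1]
grip_width: 0.0229
grasp_force: 40.0
```

```bash
python3 - <<'E'
from h import *
D=down(175.8); o=env.get_obs(); print(o["tool_pos"],o["tool_rot"],o["grip_width"],o["grasp_force"],o["qpos"])
seq([([.638,.270,.203-.164+.088],D)])
S=cam("side"); u=proj(S,[.638,.27,.12]).astype(int); cv2.imwrite("pics/cov.png",cv2.resize(S[0][u[1]-60:u[1]+40,u[0]-60:u[0]+60,::-1],None,fx=5,fy=5,interpolation=cv2.INTER_CUBIC)); print(u)
E
```

```text
[0.63910754 0.26835248 0.33905948] [-179.9378213    -0.2514476   175.61177143] 0.02289389545386832 40.00001644715667 [  7.73359459  33.56076297 -48.00917104  79.59436059  24.7326791
  77.9084789   44.93635256]
xyz [0.1, 0.16, 4.81] twist [-0.1, -0.3, -0.2] rows>= 2
[190 246]
```

View pics/cov.png

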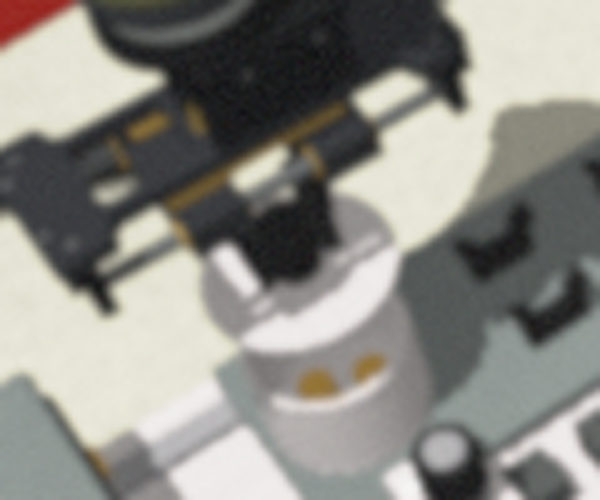

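The cover is held level above the pot and lined up with it. Lowering now.

Emit:
servo_tool --plan '[{"xyz": [0, 0, 2], "twist": [0, 0, 0], "jaw": 1}, {"xyz": [0, 0, 3], "twist": [0, 0, 0], "jaw": 1}, {"xyz": [0, 0, 3.5], "twist": [0, 0, 0], "jaw": 1}, {"xyz": [0, 0, 3.5], "twist": [0, 0, 0], "jaw": 1}]'

```text
time_s: 10.12
tool_pos: [0.6366, 0.2696, 0.3058]
tool_rot: [-179.9, -0.2, 175.8]
force: [0.8, -0.4, -2.7]
grip_width: 0.023
grasp_force: 40.0
```

```bash
python3 - <<'E'
from h import *
D=down(175.8); o=env.get_obs(); print(o["tool_pos"],o["tool_rot"],o["force"])
seq([([.638,.270,.287-.164],D)])
E
```

```text
[0.63656451 0.26961643 0.30577105] [-1.79881318e+02 -1.73102676e-01  1.75834044e+02] [ 0.75160393 -0.37961115 -2.73573073]
xyz [-0.15, 0.05, 1.88] twist [-0.1, -0.2, 0.0] rows>= 1
```

Emit:
servo_tool --plan '[{"xyz": [-0.1, 0, 0.4], "twist": [0, 0, 0], "jaw": 1}, {"xyz": [-0.1, 0, 0.8], "twist": [0, 0, 0], "jaw": 1}, {"xyz": [-0.1, 0, 1.2], "twist": [0, 0, 0], "jaw": 1}, {"xyz": [-0.1, 0, 1.5], "twist": [0, 0, 0], "jaw": 1}, {"xyz": [-0.1, 0, 1.8], "twist": [0, 0, 0], "jaw": 1}, {"xyz": [-0.1, 0, 1.9], "twist": [0, 0, 0], "jaw": 1}, {"xyz": [-0.1, 0, 1.9], "twist": [0, 0, 0], "jaw": 1}]'

```text
time_s: 10.7
tool_pos: [0.6388, 0.2694, 0.2883]
tool_rot: [-180.0, -0.0, 175.8]
force: [-0.6, 0.1, -1.4]
grip_width: 0.0232
grasp_force: 40.0
```

Emit:
servo_tool --plan '[{"xyz": [0, 0, 0], "twist": [0, 0, 0], "jaw": 0.5}, {"xyz": [0, 0, 0], "twist": [0, 0, 0], "jaw": 0.5}, {"xyz": [0, 0, 0], "twist": [0, 0, 0], "jaw": 0.5}, {"xyz": [0, 0, 0], "twist": [0, 0, 0], "jaw": 0.5}, {"xyz": [0, 0, -3], "twist": [0, 0, 0], "jaw": 0.5}, {"xyz": [0, 0, -7], "twist": [0, 0, 0], "jaw": 0.5}, {"xyz": [0, 0, -11], "twist": [0, 0, 0], "jaw": 0.5}, {"xyz": [0, 0, -14], "twist": [0, 0, 0], "jaw": 0.5}, {"xyz": [0, 0, -14], "twist": [0, 0, 0], "jaw": 0.5}, {"xyz": [0, 0, -14], "twist": [0, 0, 0], "jaw": 0.5}]'

```text
time_s: 11.53
tool_pos: [0.6389, 0.2702, 0.4317]
tool_rot: [179.9, 0.3, 175.8]
force: [-0.7, -0.9, -0.2]
grip_width: 0.0439
grasp_force: 0.0
```

```bash
cat > kin.py <<'E'
import numpy as np, itertools
from scipy.optimize import least_squares
from scipy.spatial.transform import Rotation as Ro
LIM=np.array([[-163.93,163.93],[-17.29,119.83],[-79.2,71.16],[3.27,140.29],[-89.18,269.18],[5.43,117.66],[-154.24,154.24]])
D=[([65.9525,18.4391,-4.0137,83.1765,1.2942,78.5406,-3.2595],[.27308,-.58962,.40365],[-179.889,.0056,24.8558]),
([19.1186,15.3117,-50.4405,92.5052,11.9183,77.9002,52.9994],[.53812,.20797,.40421],[179.941,-.0858,175.8423]),
([13.3335,1.1027,-57.7293,108.6176,1.1127,70.8811,41.1106],[.35722,.31538,.36178],[-179.9,0,175.9]),
([5.5404,17.1867,-54.761,117.5645,17.4757,53.6046,27.1952],[.35968,.31638,.20298],[-179.997,.026,175.7513]),
([7.7336,33.5608,-48.0092,79.5944,24.7327,77.9085,44.9364],[.63911,.26835,.33906],[-179.938,-.2514,175.6118])]
def fk(q,s,P):
    h,L1,L2,d,c7,a1,a2,a3=P; p=np.array([0,0,h]); R=Ro.identity(); E=lambda ax,a:Ro.from_euler(ax,a,degrees=True)
    R=E('z',s[0]*q[0]+s[4]); p=p+R.apply([a1,0,0]); R=R*E('y',q[1])*E('z',s[1]*q[2]); p=p+R.apply([a2,0,L1])
    R=R*E('y',q[3])*E('z',s[2]*q[4]); p=p+R.apply([a3,0,L2]); R=R*E('y',q[5])*E('z',s[3]*q[6]+c7); return p+R.apply([0,0,d]),R
def fit():
    best=None
    for s in itertools.product([1,-1],[1,-1],[1,-1],[1,-1],[0]):
        def f(P): return np.concatenate([np.r_[fk(q,s,P)[0]-p,.3*((fk(q,s,P)[1].inv()*Ro.from_euler('xyz',r,degrees=True)).as_rotvec())] for q,p,r in D])
        for c in(0,90,180,-90):
            r=least_squares(f,[.3,.4,.4,.1,c,0,0,0],x_scale=[.1]*4+[30]+[.1]*3)
            if best is None or r.cost<best[0]: best=(r.cost,s,r.x,np.abs(r.fun).max())
    return best
def ik(s,P,g,R,n=25,margin=2,seed=0,q0=None):
    pt=np.array(g)-R.apply([0,0,.164]); rng=np.random.default_rng(seed); out=None
    f=lambda q: np.r_[(fk(q,s,P)[0]-pt)*10,(fk(q,s,P)[1].inv()*R).as_rotvec()*3]
    for i in range(n):
        x=q0 if (i==0 and q0 is not None) else rng.uniform(LIM[:,0]+5,LIM[:,1]-5)
        r=least_squares(f,np.clip(x,LIM[:,0]+margin+.1,LIM[:,1]-margin-.1),bounds=(LIM[:,0]+margin,LIM[:,1]-margin),x_scale=50,max_nfev=60)
        if out is None or r.cost<out[0]: out=(r.cost,r.x)
        if r.cost<1e-5: break
    return out
if __name__=="__main__":
    b=fit(); print(b); np.save("kin.npy",np.r_[b[1],b[2]])
E
python3 kin.py; python3 -c "
from h import *
S=cam('side'); u=proj(S,[.638,.27,.1]).astype(int); cv2.imwrite('pics/cov2.png',cv2.resize(S[0][u[1]-50:u[1]+50,u[0]-60:u[0]+60,::-1],None,fx=5,fy=5,interpolation=cv2.INTER_CUBIC))"
```

```text
(np.float64(0.00034117779475191756), (-1, -1, -1, -1, 0), array([ 3.98336163e-01,  4.73329046e-01,  5.01742024e-01,  3.48827396e-01,
        8.99935170e+01,  2.28970394e-02, -1.63846268e-02,  5.25049148e-04]), np.float64(0.021168261685255485))
```

View pics/cov2.png

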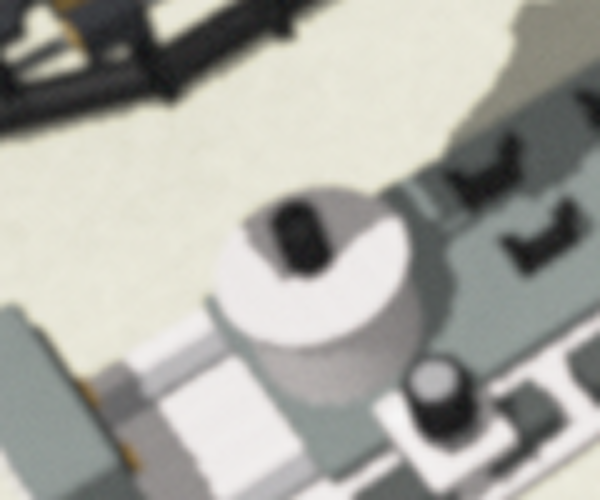

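The cover sits flat on the pot, with the disc parallel to the rim and its black grip at crop (300,238). The knob (440,390) is low on its bracket, so it's home.

```bash
cat > kin2.py <<'E'
import numpy as np
from kin import D,LIM
from scipy.optimize import least_squares
from scipy.spatial.transform import Rotation as Ro
from cell import env
E=lambda ax,a:Ro.from_euler(ax,a,degrees=True)
def chain(q):
    A=E('z',-q[0]);B=A*E('y',q[1]);C=B*E('z',-q[2]);F=C*E('y',q[3]);G=F*E('z',-q[4]);H=G*E('y',q[5]);return [A,B,C,F,G,H],H*E('z',90-q[6])
def cols(q):
    (A,B,C,F,G,H),R=chain(q); e=np.eye(3)
    return np.c_[e[2],A.apply(e[0]),C.apply(e[0]),C.apply(e[2]),G.apply(e[0]),G.apply(e[2]),H.apply(e[0]),H.apply(e[2])],R
o=env.get_obs(); DD=D+[(o["qpos"],o["tool_pos"],o["tool_rot"])]
A=np.vstack([cols(q)[0] for q,_,_ in DD]); b=np.concatenate([np.array(p) for _,p,_ in DD])
X=np.linalg.lstsq(A,b,rcond=None)[0]; RES=np.abs(A@X-b).max()
def fk(q): M,R=cols(q); return M@X,R
def ik(g,R,n=12,margin=3,seed=0,q0=None):
    pt=np.array(g)-R.apply([0,0,.164]); rng=np.random.default_rng(seed); out=None
    def f(q): p,Q=fk(q); return np.r_[(p-pt)*10,(Q.inv()*R).as_rotvec()*3]
    for i in range(n):
        x=q0 if (i==0 and q0 is not None) else rng.uniform(LIM[:,0]+5,LIM[:,1]-5)
        r=least_squares(f,np.clip(x,LIM[:,0]+margin+.1,LIM[:,1]-margin-.1),bounds=(LIM[:,0]+margin,LIM[:,1]-margin),x_scale=50,max_nfev=50)
        if out is None or r.cost<out[0]: out=(r.cost,r.x)
        if r.cost<1e-4: break
    return out
E
cat > feas.py <<'E'
from kin2 import *
from h import aim,BX,BY
print(X.round(4),"res",RES, o["qpos"].round(1))
q0=np.array([30,20,-10,90,0,60,0.])
ph=np.radians(35)
can=dict(A=(.402,-.182),B=(.423,-.297),C=(.507,-.424))
for n,c in can.items():
    for az in range(0,360,30):
        a=np.radians(az); h=np.array([np.cos(a),np.sin(a),0]); z=h*np.cos(ph)-np.array([0,0,1])*np.sin(ph)
        for sg in(1,-1):
            r=ik([*c,.058],aim(z,sg*np.cross(h,[0,0,1])),n=8,q0=q0)
            if r[0]<2e-4: print(n,az,sg,r[1].round(0))
zero=np.array([.6215,.050,0])+.0605*BY
for y in(-.184,-.104,-.024):
    for lean in(1,-1):   # tool points toward lean*BX
        for sg in(1,-1):
            z=lean*BX*np.sin(ph)-np.array([0,0,1])*np.cos(ph)
            r=ik(zero+y*BY+[0,0,.072],aim(z,sg*BY),n=8,q0=q0); print("place",y,lean,sg,r[0].round(5),r[1].round(0))
E
python3 feas.py
```

```text
[ 0.0954  0.023  -0.0038  0.4737 -0.0044  0.5091  0.0216  0.0461] res 0.020921325768826438 [  7.3  30.8 -49.3  72.6  22.9  86.4  46.6]
A 30 1 [ 54.   6.  -6. 136. -75.  55.  43.]
A 30 -1 [  53.    6.   -6.  136.  -75.   55. -137.]
A 60 1 [ 68.  17. -24. 124. -51.  68.  46.]
A 60 -1 [   5.   23.   48.  124.  -64.   87. -122.]
A 90 1 [ 62.  25. -25. 114. -32.  82.  51.]
A 90 -1 [  34.   23.    9.  114.  -40.   89. -118.]
A 120 1 [ 71.  38. -50. 106.  -6.  91.  49.]
A 120 -1 [  29.   28.    6.  107.  -23.   98. -106.]
A 150 1 [ 15.  30.  14. 104.  -6. 102.  93.]
A 150 -1 [-20.  53.  68. 103. -23. 110. -54.]
A 180 1 [ -8.  33.  33. 105.   6.  97. 117.]
A 180 -1 [  54.   39.  -49.  105.   27.  107. -100.]
A 210 1 [ 59.  47. -67. 111.  50. 114.  89.]
A 210 -1 [ 21.  25. -13. 111.  35.  94. -68.]
A 240 1 [-18.  20.  26. 120.  43.  73. 133.]
A 240 -1 [ 31.  21. -32. 120.  55.  87. -60.]
A 270 -1 [  0.  10.   1. 132.  67.  63. -46.]
B 0 1 [115.  24. -72. 133. -85.  18.  40.]
B 0 -1 [ 114.   23.  -72.  133.  -86.   19. -139.]
B 30 1 [ 73.  17. -20. 123. -65.  56.  39.]
B 30 -1 [  15.   24.   4
[... 1816 characters left out ...]
43.  14. -42. 116.  28.  20.  67.]
place -0.184 1 -1 0.0 [ 15.  11.  -9. 117.   0.  18. -87.]
place -0.184 -1 1 0.0 [ 14.  38. -12.  82.   6.  96.  87.]
place -0.184 -1 -1 0.0 [  30.   43.  -39.   81.   19.   99. -105.]
place -0.104 1 1 0.0 [ 40.  17. -51. 116.  49.  25.  40.]
place -0.104 1 -1 0.0 [-22.  12.  23. 116.  -6.  18. -89.]
place -0.104 -1 1 0.0 [ 5. 38. -7. 81.  1. 96. 84.]
place -0.104 -1 -1 0.0 [  38.   59.  -70.   81.   34.  106. -129.]
place -0.024 1 1 9e-05 [ 11.  14. -26. 115.  42.  24.  39.]
place -0.024 1 -1 0.0 [  26.   17.  -44.  114.   53.   28. -151.]
place -0.024 -1 1 0.0 [-14.  39.  12.  80. -11.  97.  86.]
place -0.024 -1 -1 0.0 [ -6.  39.   1.  80.  -6.  96. -99.]
```

```bash
cat >> h.py <<'E'
Z=np.array([0,0,1.])
def pick(az,sg,phi=35):
    a=np.radians(az);f=np.radians(phi);h=np.array([np.cos(a),np.sin(a),0]); return aim(h*np.cos(f)-Z*np.sin(f),sg*np.cross(h,Z))
def place(lean,sg,phi=35):
    f=np.radians(phi); return aim(lean*BX*np.sin(f)-Z*np.cos(f),sg*BY)
E
python3 - <<'E'
from h import *
A=np.array([.402,-.182,.058]); P=pick(225,-1); zp=P.apply([0,0,1])
seq([([.402,-.182,.27],down(45)),(A-zp*.15+[0,0,.03],P)])
E
```

```text
xyz [6.76, -15.6, -0.17] twist [0.0, 0.0, 43.6] rows>= 7
xyz [-5.87, -15.95, -0.17] twist [0.1, -0.0, 43.6] rows>= 7
xyz [-15.25, -7.52, -0.14] twist [-0.0, 0.0, 43.6] rows>= 7
xyz [25.73, -0.02, 16.57] twist [-0.0, -55.0, -0.0] rows>= 8
```

Emit:
servo_tool --plan '[{"xyz": [6.8, -15.6, 0], "twist": [0, 0, 43.6], "jaw": 0}, {"xyz": [6.8, -15.6, 0], "twist": [0, 0, 43.6], "jaw": 0}, {"xyz": [6.8, -15.6, 0], "twist": [0, 0, 43.6], "jaw": 0}, {"xyz": [6.8, -15.6, 0], "twist": [0, 0, 43.6], "jaw": 0}, {"xyz": [6.8, -15.6, 0], "twist": [0, 0, 43.6], "jaw": 0}, {"xyz": [6.8, -15.6, 0], "twist": [0, 0, 43.6], "jaw": 0}, {"xyz": [6.8, -15.6, 0], "twist": [0, 0, 43.6], "jaw": 0}]'

```text
time_s: 12.17
tool_pos: [0.559, 0.1171, 0.4272]
tool_rot: [-179.8, -0.0, 131.8]
force: [-0.7, -0.2, 0.7]
grip_width: 0.0816
grasp_force: 0.0
```

Emit:
servo_tool --plan '[{"xyz": [-5.9, -16, 0], "twist": [0, 0, 43.6], "jaw": 0}, {"xyz": [-5.9, -16, 0], "twist": [0, 0, 43.6], "jaw": 0}, {"xyz": [-5.9, -16, 0], "twist": [0, 0, 43.6], "jaw": 0}, {"xyz": [-5.9, -16, 0], "twist": [0, 0, 43.6], "jaw": 0}, {"xyz": [-5.9, -16, 0], "twist": [0, 0, 43.6], "jaw": 0}, {"xyz": [-5.9, -16, 0], "twist": [0, 0, 43.6], "jaw": 0}, {"xyz": [-5.9, -16, 0], "twist": [0, 0, 43.6], "jaw": 0}]'

```text
time_s: 12.75
tool_pos: [0.4801, -0.0326, 0.4277]
tool_rot: [-179.9, -0.0, 88.5]
force: [0.4, 0.1, -0.6]
grip_width: 0.0872
grasp_force: 0.0
```

Emit:
servo_tool --plan '[{"xyz": [-15.3, -7.5, 0], "twist": [0, 0, 43.6], "jaw": 0}, {"xyz": [-15.3, -7.5, 0], "twist": [0, 0, 43.6], "jaw": 0}, {"xyz": [-15.3, -7.5, 0], "twist": [0, 0, 43.6], "jaw": 0}, {"xyz": [-15.3, -7.5, 0], "twist": [0, 0, 43.6], "jaw": 0}, {"xyz": [-15.3, -7.5, 0], "twist": [0, 0, 43.6], "jaw": 0}, {"xyz": [-15.3, -7.5, 0], "twist": [0, 0, 43.6], "jaw": 0}, {"xyz": [-15.3, -7.5, 0], "twist": [0, 0, 43.6], "jaw": 0}, {"xyz": [-15.3, -7.5, 0], "twist": [0, 0, 43.6], "jaw": 0}]'

```text
time_s: 13.42
tool_pos: [0.4022, -0.1824, 0.4281]
tool_rot: [-179.9, 0.0, 45.4]
force: [-0.6, 0.3, 0.1]
grip_width: 0.0872
grasp_force: 0.0
```

```bash
python3 -c "
from h import *
o=env.get_obs(); np.savez('d1.npz',q=o['qpos'],p=o['tool_pos'],r=o['tool_rot']); print(o['qpos'].round(1))
P=pick(225,-1); zp=P.apply([0,0,1]); A=np.array([.402,-.182,.058])
seq([(A-zp*.15+[0,0,.03],P)])"
```

```text
[ 50.2  -7.5 -26.5 107.9  -3.4  78.9 -20. ]
xyz [25.74, 0.17, 15.99] twist [0.1, -55.0, 0.4] rows>= 8
```

Emit:
servo_tool --plan '[{"xyz": [13, 0, 5], "twist": [0, -27, 0], "jaw": 0}, {"xyz": [13, 0, 5], "twist": [0, -27, 0], "jaw": 0}, {"xyz": [13, 0, 5], "twist": [0, -27, 0], "jaw": 0}, {"xyz": [13, 0, 5], "twist": [0, -27, 0], "jaw": 0}, {"xyz": [25.7, 0.1, 16], "twist": [0, -55, 0], "jaw": 0}, {"xyz": [25.7, 0.1, 16], "twist": [0, -55, 0], "jaw": 0}, {"xyz": [25.7, 0.1, 16], "twist": [0, -55, 0], "jaw": 0}, {"xyz": [25.7, 0.1, 16], "twist": [0, -55, 0], "jaw": 0}, {"xyz": [25.7, 0.1, 16], "twist": [0, -55, 0], "jaw": 0}, {"xyz": [25.7, 0.1, 16], "twist": [0, -55, 0], "jaw": 0}]'

```text
time_s: 14.25
tool_pos: [0.5844, 0.0017, 0.2608]
tool_rot: [-178.4, 55.3, 46.8]
force: [-0.1, -0.3, 1.4]
grip_width: 0.0871
grasp_force: 0.0
```

```bash
python3 - <<'E'
from h import *
o=env.get_obs(); np.savez('d2.npz',q=o['qpos'],p=o['tool_pos'],r=o['tool_rot']); print(o['qpos'].round(1))
T=cam("top"); S=cam("side")   # necks again
for n,c in(("A",(.402,-.182)),("B",(.423,-.297)),("C",(.507,-.424))):
    out=[]
    for C,z in((T,.12),(S,.112)):
        u=proj(C,[*c,z]).round().astype(int); m=np.zeros(C[0].shape[:2],bool); m[u[1]-14:u[1]+15,u[0]-14:u[0]+15]=True
        out.append([b[0] for b in blobs((C[0].max(2)<42)&m,10)])
    print(n,out)
cv2.imwrite("pics/a1.png",cv2.resize(S[0][100:300,300:600,::-1],None,fx=2.6,fy=2.6,interpolation=cv2.INTER_CUBIC))
P=pick(225,-1); zp=P.apply([0,0,1]); A=np.array([.402,-.182,.058])
seq([(A-zp*.08,P),(A,P)])
E
sed -i 's/^o=env.*/import glob; DD=D+[(np.load(f)["q"],np.load(f)["p"],np.load(f)["r"]) for f in sorted(glob.glob("d*.npz"))]/; s/,o\["qpos"\].*)/)/' kin2.py; sed -i 's/, o\["qpos"\].round(1))/)/' feas.py; python3 feas.py | grep -v "^[ABC].* 1 \["
```

```text
[ 14.3  39.9 -36.2  86.1  41.2 115.6 -71.7]
A [[[361.2, 245.6]], [[394.2, 201.1]]]
B [[[387.3, 238.3], [399.9, 238.7]], [[415.7, 175.0]]]
C [[[441.6, 211.2]], [[420.6, 136.4]]]
xyz [2.58, -0.15, 8.73] twist [0.0, -0.0, 0.2] rows>= 3
xyz [-0.01, -0.0, 8.0] twist [0.0, -0.0, -0.0] rows>= 2
[ 0.2452  0.0259 -0.0137  0.4668  0.0059  0.4902 -0.0089  0.1866] res 0.02126913053766777
A 30 -1 [  24.   21.   47.  137.  -74.   76. -117.]
A 60 -1 [  25.   34.   43.  118.  -59.   92. -109.]
A 90 -1 [  23.   41.   36.  102.  -45.  101. -102.]
A 120 -1 [  80.   71.  -72.   89.   21.  102. -151.]
A 150 -1 [  39.   47.  -19.   84.    5.  106. -103.]
A 180 -1 [ 24.  45. -14.  87.  18. 105. -86.]
A 210 -1 [-27.  48.  43.  96.   7.  87. -45.]
A 240 -1 [ -9.  30.   2. 112.  41.  81. -60.]
A 270 -1 [ 45.  51. -75. 129.  81. 109. -73.]
B 30 -1 [  31.   32.   46.  122.  -75.   85. -119.]
B 60 -1 [  95.   45.  -44.  102.  -21.   70. -144.]
B 90 -1 [  90.   64.  -62.   85.    8.   91. -151.]
B 120 -1 [  39.   51.    9.   73.  -18.  110. -100.]
B 150 -1 [ 35.  53.  -3.  70.   4. 112. -89.]
B 180 -1 [ 24.  49. 
[... 661 characters left out ...]
[ 12.   7.  -4. 129.  -9.   9. 102.]
place -0.184 1 -1 0.0 [ 27.   8. -22. 128.   8.   9. -95.]
place -0.184 -1 1 0.0 [ 13.  49. -12.  66.   8. 102.  87.]
place -0.184 -1 -1 0.0 [-20.  60.  55.  65. -32. 108. -63.]
place -0.104 1 1 0.0 [ 13.   8. -18. 128.  36.  12.  49.]
place -0.104 1 -1 0.0 [-47.  12.  49. 127. -35.  11. -63.]
place -0.104 -1 1 0.0 [ 12.  50. -23.  65.  11. 102.  77.]
place -0.104 -1 -1 0.0 [  31.   69.  -73.   65.   44.  114. -126.]
place -0.024 1 1 0.0 [ 30.  15. -49. 125.  66.  24.  14.]
place -0.024 1 -1 0.0 [-67.  21.  64. 125. -43.  15. -66.]
place -0.024 -1 1 0.0 [ 18.  58. -49.  63.  24. 105.  60.]
place -0.024 -1 -1 0.0 [  23.   66.  -65.   63.   36.  110. -128.]
```

View pics/a1.png

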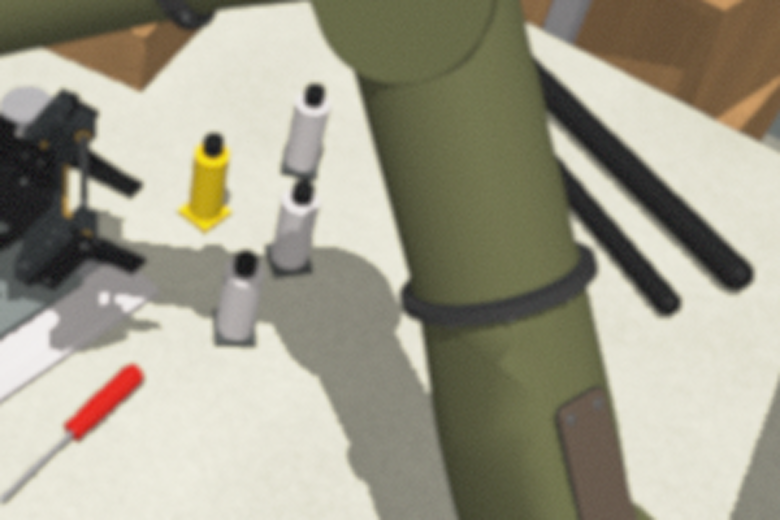

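Canister A (crop 236,300) stands upright and untouched, with B and C behind it and the yellow decoy at (207,180). The open gripper, on the left, points down towards A.

Emit:
servo_tool --plan '[{"xyz": [2.6, -0.1, 5], "twist": [0, 0, 0], "jaw": 0}, {"xyz": [2.6, -0.1, 8.7], "twist": [0, 0, 0], "jaw": 0}, {"xyz": [2.6, -0.1, 8.7], "twist": [0, 0, 0], "jaw": 0}, {"xyz": [2.6, -0.1, 8.7], "twist": [0, 0, 0], "jaw": 0}, {"xyz": [2.6, -0.1, 8.7], "twist": [0, 0, 0], "jaw": 0}]'

```text
time_s: 14.77
tool_pos: [0.5441, -0.0429, 0.2016]
tool_rot: [179.5, 54.8, 44.4]
force: [1.8, 0.3, 0.9]
grip_width: 0.0867
grasp_force: 0.0
```

```bash
python3 - <<'E'
from h import *
o=env.get_obs(); np.savez('d3.npz',q=o['qpos'],p=o['tool_pos'],r=o['tool_rot']); print(o['qpos'].round(1))
P=pick(225,-1); A=np.array([.402,-.182,.058])
seq([(A,P)])
E
```

```text
[ 18.6  39.3 -35.1  94.9  42.6 107.1 -74.4]
xyz [0.33, -0.22, 8.12] twist [0.0, -0.2, -0.3] rows>= 2
```

Emit:
servo_tool --plan '[{"xyz": [0.1, -0.1, 3], "twist": [0, 0, 0], "jaw": 0}, {"xyz": [0.1, -0.1, 6], "twist": [0, 0, 0], "jaw": 0}, {"xyz": [0.1, -0.1, 8], "twist": [0, 0, 0], "jaw": 0.2}, {"xyz": [0.1, -0.1, 8], "twist": [0, 0, 0], "jaw": 0.4}, {"xyz": [0.1, -0.1, 8], "twist": [0, 0, 0], "jaw": 0.4}, {"xyz": [0.1, -0.1, 8], "twist": [0, 0, 0], "jaw": 0.4}]' --newtons 55

```text
time_s: 15.27
tool_pos: [0.4988, -0.0857, 0.1534]
tool_rot: [179.6, 54.8, 44.7]
force: [0.7, 0.0, 0.2]
grip_width: 0.0681
grasp_force: 0.0
```

```bash
python3 - <<'E'
from h import *
o=env.get_obs(); np.savez('d4.npz',q=o['qpos'],p=o['tool_pos'],r=o['tool_rot']); print(o['qpos'].round(1),o['force'],o['grip_width'])
P=pick(225,-1); A=np.array([.402,-.182,.058])
seq([(A,P)])
E
```

```text
[ 22.7  38.9 -33.9 102.8  44.9  99.8 -75.5] [0.6728667  0.0421782  0.21787004] 0.06814895395872939
xyz [-0.02, -0.03, 0.26] twist [0.1, -0.2, -0.2] rows>= 1
```

Emit:
servo_tool --plan '[{"xyz": [0, 0, 0.2], "twist": [0, 0, 0], "jaw": 0.6}, {"xyz": [0, 0, 0.2], "twist": [0, 0, 0], "jaw": 1}, {"xyz": [0, 0, 0.2], "twist": [0, 0, 0], "jaw": 1}, {"xyz": [0, 0, 0.2], "twist": [0, 0, 0], "jaw": 1}, {"xyz": [0, 0, 0.2], "twist": [0, 0, 0], "jaw": 1}, {"xyz": [0, 0, 0.2], "twist": [0, 0, 0], "jaw": 1}, {"xyz": [0, 0, 0.2], "twist": [0, 0, 0], "jaw": 1}, {"xyz": [0, 0, 0.2], "twist": [0, 0, 0], "jaw": 1}]' --newtons 55

```text
time_s: 15.93
tool_pos: [0.4959, -0.0873, 0.1499]
tool_rot: [-180.0, 55.0, 45.0]
force: [-0.4, 3.2, 4.6]
grip_width: 0.0387
grasp_force: 55.0
```

```bash
python3 - <<'E'
from h import *
o=env.get_obs(); print(o['tool_pos'],o['tool_rot'],o['force'],o['grip_width'],o['grasp_force'])
p0=o['tool_pos']; R0=Ro.from_euler('xyz',o['tool_rot'],degrees=True)
g=p0+R0.apply([0,0,.164]); print("grasp pt",g)
L=place(1,-1); zero=np.array([.6215,.050,0])+.061*BY
c1=zero-.184*BY; print("cradle1",c1)
# grasp is at z=.058 on the canister, mid .055 : 3 mm toward the neck; neck will point -BX
s=g[2]-.055
t=c1+[0,0,.072]-BX*s
seq([(g+[0,0,.16],R0),([.50,-.16,.30],L),(t+[0,0,.13],L),(t+[0,0,.03],L),(t,L)])
from kin2 import RES,ik
print("res",RES,ik(t,L,q0=np.array([20,10,-20,125,10,15,-90.])))
E
```

```text
[ 0.49590335 -0.08734508  0.14989898] [-179.96912655   54.99517662   44.99373117] [-0.38397413  3.19567516  4.58958469] 0.038662304381842885 54.96221300214529
grasp pt [ 0.4008427  -0.18225996  0.05582115]
cradle1 [ 0.6124917  -0.07266968  0.        ]
xyz [-13.11, -0.0, -9.18] twist [0.0, 0.0, 0.0] rows>= 4
xyz [-8.25, -0.85, 0.93] twist [4.7, 42.0, 26.7] rows>= 7
xyz [-6.29, 2.6, -4.83] twist [4.7, 41.9, 26.8] rows>= 7
xyz [2.99, -9.53, 14.05] twist [-0.0, 0.0, -0.0] rows>= 5
xyz [-5.73, 0.0, 8.2] twist [-0.0, 0.0, -0.0] rows>= 3
xyz [-1.72, 0.0, 2.46] twist [-0.0, 0.0, -0.0] rows>= 1
res 0.021497667059167835 (np.float64(1.2863422480480038e-18), array([ 29.12357639,   9.16334374, -23.46906852, 128.17938897,
        13.39151719,   8.62908725, -99.74910361]))
```

```bash
cat > tgt.py <<'E'
from h import *
zero=np.array([.6215,.050,0])+.061*BY
cr={1:zero-.184*BY,2:zero-.104*BY,3:zero-.024*BY}
def cradle(i,s): return cr[i]+.072*Z+BX*s   # lean -1: neck toward +BX, grasp s beyond the mid toward the neck
E
python3 - <<'E'
from tgt import *
o=env.get_obs(); R0=Ro.from_euler('xyz',o['tool_rot'],degrees=True); g=o['tool_pos']+R0.apply([0,0,.164])
L=place(-1,1); t=cradle(1,g[2]-.055); print(t)
seq([(g+[0,0,.16],R0),([.45,-.13,.25],down(45)),([t[0],t[1],.25],down(110)),(t+[0,0,.16],down(175.8)),(t+[0,0,.14],L),(t+[0,0,.04],L),(t,L)])
E
```

```text
[ 0.61331064 -0.07272982  0.072     ]
xyz [-13.11, -0.0, -9.18] twist [0.0, 0.0, 0.0] rows>= 4
xyz [-12.11, -0.23, -0.84] twist [-0.0, 55.0, -0.0] rows>= 8
xyz [7.8, 3.74, -0.0] twist [-0.0, -0.0, -32.5] rows>= 5
xyz [4.57, 7.35, -0.01] twist [-0.0, -0.0, -32.5] rows>= 5
xyz [-0.0, -0.0, 0.9] twist [0.0, -0.0, -32.9] rows>= 5
xyz [-0.0, -0.0, 0.9] twist [0.0, -0.0, -32.9] rows>= 5
xyz [-9.41, -0.0, 4.97] twist [0.0, 35.0, -0.0] rows>= 5
xyz [-5.73, -0.0, 8.19] twist [0.0, -0.0, -0.0] rows>= 3
xyz [-2.3, -0.0, 3.28] twist [0.0, -0.0, -0.0] rows>= 1
```

Emit:
servo_tool --plan '[{"xyz": [-3, 0, -2.1], "twist": [0, 0, 0], "jaw": 1}, {"xyz": [-6, 0, -4.2], "twist": [0, 0, 0], "jaw": 1}, {"xyz": [-9, 0, -6.3], "twist": [0, 0, 0], "jaw": 1}, {"xyz": [-13.1, 0, -9.2], "twist": [0, 0, 0], "jaw": 1}, {"xyz": [-13.1, 0, -9.2], "twist": [0, 0, 0], "jaw": 1}, {"xyz": [-13.1, 0, -9.2], "twist": [0, 0, 0], "jaw": 1}]'

```text
time_s: 16.43
tool_pos: [0.4967, -0.0876, 0.3121]
tool_rot: [179.5, 54.8, 44.5]
force: [-0.3, 0.5, -3.7]
grip_width: 0.0388
grasp_force: 55.0
```

Emit:
servo_tool --plan '[{"xyz": [-2, 0, -0.8], "twist": [0, 5, 0], "jaw": 1}, {"xyz": [-12.1, -0.2, -0.8], "twist": [0, 55, 0], "jaw": 1}, {"xyz": [-12.1, -0.2, -0.8], "twist": [0, 55, 0], "jaw": 1}, {"xyz": [-12.1, -0.2, -0.8], "twist": [0, 55, 0], "jaw": 1}, {"xyz": [-12.1, -0.2, -0.8], "twist": [0, 55, 0], "jaw": 1}, {"xyz": [-12.1, -0.2, -0.8], "twist": [0, 55, 0], "jaw": 1}, {"xyz": [-12.1, -0.2, -0.8], "twist": [0, 55, 0], "jaw": 1}, {"xyz": [-12.1, -0.2, -0.8], "twist": [0, 55, 0], "jaw": 1}, {"xyz": [-12.1, -0.2, -0.8], "twist": [0, 55, 0], "jaw": 1}, {"xyz": [-12.1, -0.2, -0.8], "twist": [0, 55, 0], "jaw": 1}]'

```text
time_s: 17.27
tool_pos: [0.4488, -0.1319, 0.4114]
tool_rot: [-179.8, 0.3, 44.8]
force: [-0.4, -0.4, -3.9]
grip_width: 0.0388
grasp_force: 55.0
```

Emit:
servo_tool --plan '[{"xyz": [7.8, 3.7, 0], "twist": [0, 0, -32.5], "jaw": 1}, {"xyz": [7.8, 3.7, 0], "twist": [0, 0, -32.5], "jaw": 1}, {"xyz": [7.8, 3.7, 0], "twist": [0, 0, -32.5], "jaw": 1}, {"xyz": [7.8, 3.7, 0], "twist": [0, 0, -32.5], "jaw": 1}, {"xyz": [7.8, 3.7, 0], "twist": [0, 0, -32.5], "jaw": 1}]'

```text
time_s: 17.68
tool_pos: [0.5322, -0.1007, 0.4108]
tool_rot: [-179.6, 0.0, 78.0]
force: [-0.6, -0.1, -3.3]
grip_width: 0.0385
grasp_force: 55.0
```

Emit:
servo_tool --plan '[{"xyz": [4.6, 7.4, 0], "twist": [0, 0, -32.5], "jaw": 1}, {"xyz": [4.6, 7.4, 0], "twist": [0, 0, -32.5], "jaw": 1}, {"xyz": [4.6, 7.4, 0], "twist": [0, 0, -32.5], "jaw": 1}, {"xyz": [4.6, 7.4, 0], "twist": [0, 0, -32.5], "jaw": 1}, {"xyz": [4.6, 7.4, 0], "twist": [0, 0, -32.5], "jaw": 1}]'

```text
time_s: 18.1
tool_pos: [0.6146, -0.0718, 0.4102]
tool_rot: [-179.7, -0.1, 110.4]
force: [-0.5, -1.6, -2.8]
grip_width: 0.0386
grasp_force: 55.0
```

Emit:
servo_tool --plan '[{"xyz": [0, 0, 1], "twist": [0, 0, -65.8], "jaw": 1}, {"xyz": [0, 0, 1], "twist": [0, 0, -65.8], "jaw": 1}, {"xyz": [0, 0, 1], "twist": [0, 0, -65.8], "jaw": 1}, {"xyz": [0, 0, 1], "twist": [0, 0, -65.8], "jaw": 1}, {"xyz": [0, 0, 1], "twist": [0, 0, -65.8], "jaw": 1}, {"xyz": [0, 0, 1], "twist": [0, 0, -65.8], "jaw": 1}, {"xyz": [0, 0, 1], "twist": [0, 0, -65.8], "jaw": 1}, {"xyz": [0, 0, 1], "twist": [0, 0, -65.8], "jaw": 1}, {"xyz": [0, 0, 1], "twist": [0, 0, -65.8], "jaw": 1}, {"xyz": [0, 0, 1], "twist": [0, 0, -65.8], "jaw": 1}]'

```text
time_s: 18.93
tool_pos: [0.6138, -0.0727, 0.4014]
tool_rot: [-180.0, -0.2, 176.0]
force: [0.3, 0.9, -3.6]
grip_width: 0.0385
grasp_force: 55.0
```

```bash
python3 - <<'E'
from tgt import *
o=env.get_obs(); print(o['qpos'].round(1),o['grasp_force'],o['grip_width'],o['force'])
L=place(-1,1); t=cradle(1,.001)
seq([(t+[0,0,.14],L)])
S=cam("side"); cv2.imwrite("pics/a2.png",cv2.resize(S[0][60:300,180:480,::-1],None,fx=2,fy=2,interpolation=cv2.INTER_CUBIC))
E
```

```text
[ 47.6  23.7 -56.4  86.7  19.8  80.5  76.1] 54.99083999544382 0.038469905207474855 [ 0.32188323  0.89562844 -3.55067063]
xyz [-9.4, -0.03, 5.47] twist [-0.1, 34.8, 0.2] rows>= 5
```

View pics/a2.png

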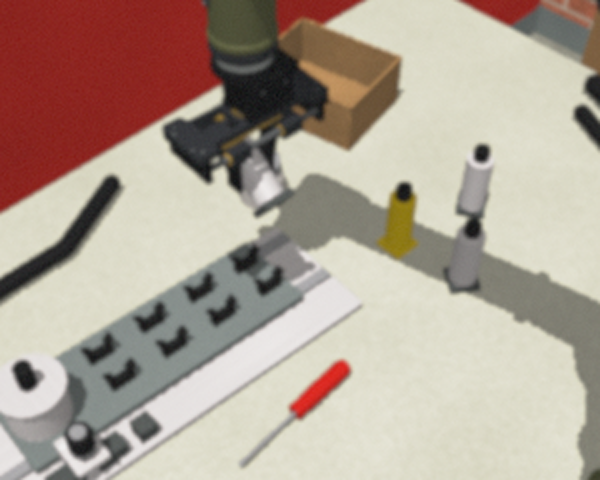

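Canister A is held above cradle 1 (crop 265,185), with its foot towards the robot and tilted down. B is at (467,255), C at (477,185), and the cover is still seated.

Emit:
servo_tool --plan '[{"xyz": [-9.4, 0, 5.5], "twist": [0, 35, 0], "jaw": 1}, {"xyz": [-9.4, 0, 5.5], "twist": [0, 35, 0], "jaw": 1}, {"xyz": [-9.4, 0, 5.5], "twist": [0, 35, 0], "jaw": 1}, {"xyz": [-9.4, 0, 5.5], "twist": [0, 35, 0], "jaw": 1}, {"xyz": [-9.4, 0, 5.5], "twist": [0, 35, 0], "jaw": 1}, {"xyz": [-9.4, 0, 5.5], "twist": [0, 35, 0], "jaw": 1}, {"xyz": [-9.4, 0, 5.5], "twist": [0, 35, 0], "jaw": 1}, {"xyz": [-9.4, 0, 5.5], "twist": [0, 35, 0], "jaw": 1}]'

```text
time_s: 19.65
tool_pos: [0.7074, -0.079, 0.3485]
tool_rot: [-179.9, -35.0, 175.7]
force: [-0.6, 0.1, -3.4]
grip_width: 0.0391
grasp_force: 54.6
```

Emit:
servo_tool --plan '[{"xyz": [-2, 0, 2.9], "twist": [0, 0, 0], "jaw": 1}, {"xyz": [-4, 0, 5.7], "twist": [0, 0, 0], "jaw": 1}, {"xyz": [-5.7, 0, 8.2], "twist": [0, 0, 0], "jaw": 1}, {"xyz": [-5.7, 0, 8.2], "twist": [0, 0, 0], "jaw": 1}, {"xyz": [-5.7, 0, 8.2], "twist": [0, 0, 0], "jaw": 1}, {"xyz": [-5.7, 0, 8.2], "twist": [0, 0, 0], "jaw": 1}]'

```text
time_s: 20.15
tool_pos: [0.7072, -0.0799, 0.2517]
tool_rot: [180.0, -34.9, 175.7]
force: [0.9, 0.0, -3.1]
grip_width: 0.0387
grasp_force: 54.6
```

```bash
python3 - <<'E'
from tgt import *
o=env.get_obs(); print(o['qpos'].round(1),o['grasp_force'],o['grip_width'],o['force'])
L=place(-1,1); t=cradle(1,.001)
seq([(t,L)])
E
```

```text
[ 25.1  51.6 -39.4  62.8  22.  109.   74.8] 54.59724420681596 0.03871187878917332 [ 0.88864666  0.01635625 -3.1471622 ]
xyz [-2.6, 0.02, 3.72] twist [0.1, 0.1, -0.1] rows>= 2
```

Emit:
servo_tool --plan '[{"xyz": [-0.8, 0, 1.1], "twist": [0, 0, 0], "jaw": 1}, {"xyz": [-1.5, 0, 2.1], "twist": [0, 0, 0], "jaw": 1}, {"xyz": [-2, 0, 2.9], "twist": [0, 0, 0], "jaw": 1}, {"xyz": [-2.3, 0, 3.3], "twist": [0, 0, 0], "jaw": 1}, {"xyz": [-2.5, 0, 3.6], "twist": [0, 0, 0], "jaw": 1}, {"xyz": [-2.5, 0, 3.6], "twist": [0, 0, 0], "jaw": 1}]'

```text
time_s: 20.65
tool_pos: [0.7067, -0.0803, 0.2054]
tool_rot: [-179.9, -35.1, 175.7]
force: [-1.6, -2.3, 1.3]
grip_width: 0.0386
grasp_force: 54.3
```

```bash
python3 - <<'E'
from tgt import *
o=env.get_obs(); print(o['qpos'].round(1),o['grasp_force'],o['grip_width'],o['force'])
L=place(-1,1); t=cradle(1,.001)
seq([(t,L)])
E
```

```text
[ 25.   53.9 -38.6  64.4  22.9 105.6  74.6] 54.33866165578365 0.038624457536402215 [-1.64047628 -2.31373608  1.2760426 ]
xyz [0.01, 0.07, -0.11] twist [-0.0, -0.1, -0.1] rows>= 1
```

Emit:
servo_tool --plan '[{"xyz": [0, 0, -0.1], "twist": [0, 0, 0], "jaw": 0.35}, {"xyz": [0, 0, -0.1], "twist": [0, 0, 0], "jaw": 0.35}, {"xyz": [0, 0, -0.1], "twist": [0, 0, 0], "jaw": 0.35}, {"xyz": [0, 0, -0.1], "twist": [0, 0, 0], "jaw": 0.35}, {"xyz": [0, 0, -2], "twist": [0, 0, 0], "jaw": 0.35}, {"xyz": [0, 0, -6], "twist": [0, 0, 0], "jaw": 0.35}, {"xyz": [0, 0, -10], "twist": [0, 0, 0], "jaw": 0.2}, {"xyz": [0, 0, -14], "twist": [0, 0, 0], "jaw": 0}, {"xyz": [0, 0, -18], "twist": [0, 0, 0], "jaw": 0}, {"xyz": [0, 0, -18], "twist": [0, 0, 0], "jaw": 0}]'

```text
time_s: 21.48
tool_pos: [0.7745, -0.0857, 0.2903]
tool_rot: [179.9, -36.2, 175.7]
force: [-1.1, -0.1, -2.6]
grip_width: 0.0756
grasp_force: 0.0
```

```bash
cat > feas2.py <<'E'
from kin2 import *
from h import pick
o=env.get_obs(); np.savez('d5.npz',q=o['qpos'],p=o['tool_pos'],r=o['tool_rot']); print(RES,o['qpos'].round(1))
for az in(150,165,180,195,210): r=ik([.507,-.424,.058],pick(az,-1),q0=np.array([25,55,0,60,20,100,-60.])); print("C",az,r[0].round(5),r[1].round(0))
for az in(60,75,90,100): r=ik([.423,-.297,.058],pick(az,-1),q0=np.array([40,45,10,80,-30,100,-105.])); print("B",az,r[0].round(5),r[1].round(0))
E
python3 feas2.py; python3 - <<'E'
from h import *
T=cam("top"); S=cam("side")
for n,c in(("B",(.423,-.297)),("C",(.507,-.424))):
    out=[]
    for C,z in((T,.12),(S,.112)):
        u=proj(C,[*c,z]).round().astype(int); m=np.zeros(C[0].shape[:2],bool); m[u[1]-12:u[1]+13,u[0]-10:u[0]+11]=True
        out.append([b[0] for b in blobs((C[0].max(2)<42)&m,10)])
    print(n,out)
a=T[0][130:220,180:360,::-1]; b=S[0][150:280,160:350,::-1]
a=cv2.resize(a,(540,270),interpolation=cv2.INTER_CUBIC); b=cv2.resize(b,(475,325),interpolation=cv2.INTER_CUBIC)
im=np.zeros((600,540,3),np.uint8); im[:270]=a; im[272:597,:475]=b; cv2.imwrite("pics/a3.png",im)
E
```

```text
0.021497667059167835 [  5.8  54.8  -3.7  44.    2.2 117.5  88.8]
C 150 0.13489 [ 32.  65.  11.  47.  -0. 115. -78.]
C 165 0.0496 [ 22.  67.  26.  47.  -0. 115. -60.]
C 180 0.0 [ 15.  68.  33.  48.   3. 114. -48.]
C 195 0.0 [ 34.  61. -23.  58.  47. 114. -63.]
C 210 0.0 [ 19.  53.   1.  70.  39.  97. -49.]
B 60 0.0 [  51.   36.   16.  103.  -50.   88. -119.]
B 75 0.0 [  50.   41.   13.   94.  -41.   95. -116.]
B 90 0.0 [  47.   45.   12.   85.  -34.  101. -112.]
B 100 0.0 [  87.   70.  -67.   80.   16.  100. -151.]
B [[[399.9, 238.8]], []]
C [[[441.6, 211.2]], []]
```

View pics/a3.png

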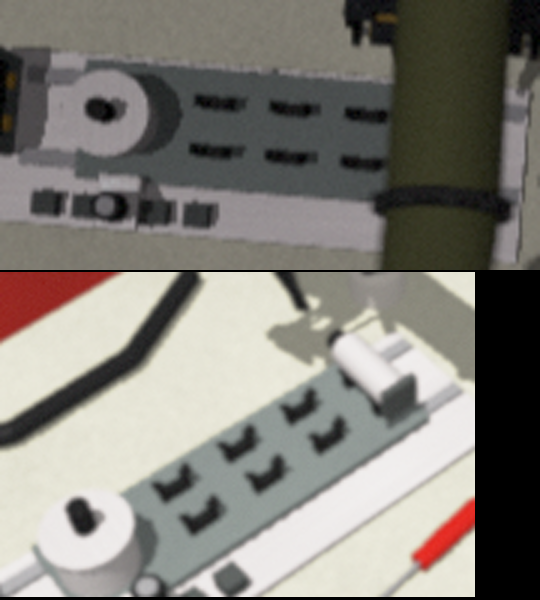

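Canister A lies in cradle 1 (lower crop 375,370), neck outward and foot towards the robot. The cover and knob are unchanged.

```bash
python3 - <<'E'
from tgt import *
from kin2 import ik
C=np.array([.507,-.424,.058]); P=pick(60,1); zp=P.apply([0,0,1]); q0=np.array([69,41,-23,87,-37,78,34.])
for d in(0,.15): print(ik(C-zp*d+[0,0,.2*d],P,q0=q0)[1].round(0))
seq([([.60,-.15,.27],down(175.8)),([.47,-.40,.27],down(60)),(C-zp*.12+[0,0,.03],P),(C-zp*.08,P),(C,P)])
E
```

```text
[ 98.  76. -75.  78.  17.  79.   6.]
[ 77.  50. -16.  62. -32. 102.  36.]
xyz [21.82, -7.7, -1.31] twist [-0.5, -35.9, -0.6] rows>= 6
xyz [5.56, -12.95, 0.01] twist [-0.0, 0.0, 57.9] rows>= 9
xyz [-8.01, -11.59, 0.01] twist [-0.0, 0.0, 57.9] rows>= 9
xyz [-23.48, 4.41, 18.32] twist [0.0, 55.0, -0.0] rows>= 8
xyz [-2.45, -0.0, 5.73] twist [0.0, 0.0, -0.0] rows>= 2
xyz [0.0, -0.01, 8.0] twist [0.0, 0.0, -0.0] rows>= 2
```

Emit:
servo_tool --plan '[{"xyz": [21.8, -7.7, -1.3], "twist": [0, -35.9, 0], "jaw": 0}, {"xyz": [21.8, -7.7, -1.3], "twist": [0, -35.9, 0], "jaw": 0}, {"xyz": [21.8, -7.7, -1.3], "twist": [0, -35.9, 0], "jaw": 0}, {"xyz": [21.8, -7.7, -1.3], "twist": [0, -35.9, 0], "jaw": 0}, {"xyz": [21.8, -7.7, -1.3], "twist": [0, -35.9, 0], "jaw": 0}, {"xyz": [21.8, -7.7, -1.3], "twist": [0, -35.9, 0], "jaw": 0}, {"xyz": [21.8, -7.7, -1.3], "twist": [0, -35.9, 0], "jaw": 0}, {"xyz": [21.8, -7.7, -1.3], "twist": [0, -35.9, 0], "jaw": 0}]'

```text
time_s: 22.25
tool_pos: [0.5996, -0.1484, 0.4331]
tool_rot: [-179.8, -0.1, 175.7]
force: [0.2, 0.6, 0.2]
grip_width: 0.0868
grasp_force: 0.0
```

Emit:
servo_tool --plan '[{"xyz": [5.6, -13, 0], "twist": [0, 0, 57.9], "jaw": 0}, {"xyz": [5.6, -13, 0], "twist": [0, 0, 57.9], "jaw": 0}, {"xyz": [5.6, -13, 0], "twist": [0, 0, 57.9], "jaw": 0}, {"xyz": [5.6, -13, 0], "twist": [0, 0, 57.9], "jaw": 0}, {"xyz": [5.6, -13, 0], "twist": [0, 0, 57.9], "jaw": 0}, {"xyz": [5.6, -13, 0], "twist": [0, 0, 57.9], "jaw": 0}, {"xyz": [5.6, -13, 0], "twist": [0, 0, 57.9], "jaw": 0}, {"xyz": [5.6, -13, 0], "twist": [0, 0, 57.9], "jaw": 0}, {"xyz": [5.6, -13, 0], "twist": [0, 0, 57.9], "jaw": 0}]'

```text
time_s: 23.0
tool_pos: [0.5365, -0.2731, 0.429]
tool_rot: [-179.6, -0.2, 117.7]
force: [0.7, 0.6, 0.5]
grip_width: 0.0871
grasp_force: 0.0
```

Emit:
servo_tool --plan '[{"xyz": [-8, -11.6, 0], "twist": [0, 0, 57.9], "jaw": 0}, {"xyz": [-8, -11.6, 0], "twist": [0, 0, 57.9], "jaw": 0}, {"xyz": [-8, -11.6, 0], "twist": [0, 0, 57.9], "jaw": 0}, {"xyz": [-8, -11.6, 0], "twist": [0, 0, 57.9], "jaw": 0}, {"xyz": [-8, -11.6, 0], "twist": [0, 0, 57.9], "jaw": 0}, {"xyz": [-8, -11.6, 0], "twist": [0, 0, 57.9], "jaw": 0}, {"xyz": [-8, -11.6, 0], "twist": [0, 0, 57.9], "jaw": 0}, {"xyz": [-8, -11.6, 0], "twist": [0, 0, 57.9], "jaw": 0}, {"xyz": [-8, -11.6, 0], "twist": [0, 0, 57.9], "jaw": 0}, {"xyz": [-8, -11.6, 0], "twist": [0, 0, 57.9], "jaw": 0}]'

```text
time_s: 23.83
tool_pos: [0.4703, -0.399, 0.4305]
tool_rot: [-179.7, 0.2, 60.2]
force: [-0.2, -0.2, 0.1]
grip_width: 0.087
grasp_force: 0.0
```

Emit:
servo_tool --plan '[{"xyz": [-12, 2, 7], "twist": [0, 27, 0], "jaw": 0}, {"xyz": [-12, 2, 7], "twist": [0, 27, 0], "jaw": 0}, {"xyz": [-12, 2, 7], "twist": [0, 27, 0], "jaw": 0}, {"xyz": [-12, 2, 7], "twist": [0, 27, 0], "jaw": 0}, {"xyz": [-23.5, 4.4, 18.3], "twist": [0, 55, 0], "jaw": 0}, {"xyz": [-23.5, 4.4, 18.3], "twist": [0, 55, 0], "jaw": 0}, {"xyz": [-23.5, 4.4, 18.3], "twist": [0, 55, 0], "jaw": 0}, {"xyz": [-23.5, 4.4, 18.3], "twist": [0, 55, 0], "jaw": 0}, {"xyz": [-23.5, 4.4, 18.3], "twist": [0, 55, 0], "jaw": 0}, {"xyz": [-23.5, 4.4, 18.3], "twist": [0, 55, 0], "jaw": 0}]'

```text
time_s: 24.67
tool_pos: [0.3848, -0.6265, 0.2391]
tool_rot: [-178.7, -55.2, 58.6]
force: [0.0, 1.0, 0.6]
grip_width: 0.087
grasp_force: 0.0
```

```bash
cat > chk.py <<'E'
from tgt import *
def necks(d):
    T=cam("top"); S=cam("side")
    for n,c in d.items():
        out=[]
        for C,z in((T,.12),(S,.112)):
            u=proj(C,[*c,z]).round().astype(int); m=np.zeros(C[0].shape[:2],bool); m[u[1]-12:u[1]+13,u[0]-10:u[0]+11]=True
            out.append([b[0] for b in blobs((C[0].max(2)<42)&m,10)])
        print(n,out)
def st():
    o=env.get_obs(); print(o['qpos'].round(1),o['tool_pos'].round(4),o['tool_rot'].round(1),o['force'].round(1),round(o['grip_width'],4),round(o['grasp_force'],1)); return o
E
python3 - <<'E'
from chk import *
st(); necks(dict(B=(.423,-.297),C=(.507,-.424)))
C=np.array([.507,-.424,.058]); P=pick(60,1); zp=P.apply([0,0,1])
seq([(C-zp*.08,P),(C,P)])
E
```

```text
[ 59.7  49.2  11.1  65.9 -49.1 104.9  43.7] [ 0.3848 -0.6265  0.2391] [-178.7  -55.2   58.6] [0.  1.  0.6] 0.087 0.0
B [[[399.7, 238.7]], [[416.1, 173.5]]]
C [[[441.5, 211.1]], [[420.6, 136.4]]]
xyz [-2.36, 0.16, 5.73] twist [0.1, 0.1, -0.0] rows>= 2
xyz [-0.0, 0.0, 8.0] twist [-0.0, 0.0, -0.0] rows>= 2
```

Emit:
servo_tool --plan '[{"xyz": [-2.4, 0.1, 3], "twist": [0, 0, 0], "jaw": 0}, {"xyz": [-2.4, 0.1, 6], "twist": [0, 0, 0], "jaw": 0}, {"xyz": [-2.4, 0.1, 9], "twist": [0, 0, 0], "jaw": 0}, {"xyz": [-2.4, 0.1, 12], "twist": [0, 0, 0], "jaw": 0}, {"xyz": [-2.4, 0.1, 13.7], "twist": [0, 0, 0], "jaw": 0.2}, {"xyz": [-2.4, 0.1, 13.7], "twist": [0, 0, 0], "jaw": 0.4}, {"xyz": [-2.4, 0.1, 13.7], "twist": [0, 0, 0], "jaw": 0.4}]'

```text
time_s: 25.35
tool_pos: [0.4407, -0.5397, 0.156]
tool_rot: [179.5, -54.7, 60.4]
force: [0.6, -1.2, 0.2]
grip_width: 0.0746
grasp_force: 0.0
```

```bash
python3 - <<'E'
from chk import *
st(); C=np.array([.507,-.424,.058]); P=pick(60,1)
seq([(C,P)])
E
```

```text
[ 53.6  48.1   9.   78.1 -50.7  92.2  48.2] [ 0.4407 -0.5397  0.156 ] [179.5 -54.7  60.4] [ 0.6 -1.2  0.2] 0.0746 0.0
xyz [-0.38, -0.04, 0.15] twist [0.1, 0.3, 0.2] rows>= 1
```

Emit:
servo_tool --plan '[{"xyz": [-0.1, 0, 0.1], "twist": [0, 0, 0], "jaw": 0.6}, {"xyz": [-0.1, 0, 0.1], "twist": [0, 0, 0], "jaw": 1}, {"xyz": [-0.1, 0, 0.1], "twist": [0, 0, 0], "jaw": 1}, {"xyz": [-0.1, 0, 0.1], "twist": [0, 0, 0], "jaw": 1}, {"xyz": [-0.1, 0, 0.1], "twist": [0, 0, 0], "jaw": 1}, {"xyz": [-0.1, 0, 0.1], "twist": [0, 0, 0], "jaw": 1}, {"xyz": [-0.1, 0, 0.1], "twist": [0, 0, 0], "jaw": 1}, {"xyz": [-0.1, 0, 0.1], "twist": [0, 0, 0], "jaw": 1}, {"xyz": [-0.1, 0, 0.1], "twist": [0, 0, 0], "jaw": 1}]' --newtons 55

```text
time_s: 26.1
tool_pos: [0.4376, -0.5414, 0.1499]
tool_rot: [-179.8, -54.8, 59.5]
force: [-1.5, -2.6, 1.5]
grip_width: 0.0393
grasp_force: 55.0
```

```bash
python3 - <<'E'
from chk import *
o=st(); R0=Ro.from_euler('xyz',o['tool_rot'],degrees=True); g=o['tool_pos']+R0.apply([0,0,.164]); s=g[2]-.055; print("s",s)
L=place(-1,-1); t=cradle(2,s)
seq([(g+[0,0,.17],R0),([.49,-.38,.26],down(60)),([t[0],t[1],.25],down(-4.2)),(t+[0,0,.12],L),(t+[0,0,.03],L),(t,L)])
E
```

```text
[ 53.8  48.6   9.1  78.2 -50.7  92.   48.2] [ 0.4376 -0.5414  0.1499] [-179.8  -54.8   59.5] [-1.5 -2.6  1.5] 0.0393 55.0
s 0.00032409092144445456
xyz [13.89, -0.04, -9.8] twist [-0.0, 0.0, 0.0] rows>= 5
xyz [18.06, -3.64, 7.54] twist [0.0, -54.8, -0.3] rows>= 8
xyz [19.98, -4.12, 0.5] twist [0.0, 0.0, 32.1] rows>= 5
xyz [14.73, -14.1, 0.5] twist [0.0, 0.0, 32.1] rows>= 5
xyz [9.41, -0.01, 8.76] twist [-0.0, -35.0, -0.0] rows>= 5
xyz [5.16, -0.0, 7.38] twist [-0.0, -0.0, -0.0] rows>= 3
xyz [1.72, -0.0, 2.45] twist [-0.0, -0.0, -0.0] rows>= 1
```

Emit:
servo_tool --plan '[{"xyz": [3, 0, -2.1], "twist": [0, 0, 0], "jaw": 1}, {"xyz": [6.5, 0, -4.5], "twist": [0, 0, 0], "jaw": 1}, {"xyz": [10, 0, -7], "twist": [0, 0, 0], "jaw": 1}, {"xyz": [13.9, 0, -9.8], "twist": [0, 0, 0], "jaw": 1}, {"xyz": [13.9, 0, -9.8], "twist": [0, 0, 0], "jaw": 1}, {"xyz": [13.9, 0, -9.8], "twist": [0, 0, 0], "jaw": 1}]'

```text
time_s: 26.6
tool_pos: [0.4387, -0.5414, 0.3233]
tool_rot: [179.7, -54.6, 60.0]
force: [0.3, -0.1, -4.4]
grip_width: 0.0393
grasp_force: 55.0
```

Emit:
servo_tool --plan '[{"xyz": [2, 0, 0], "twist": [0, -5, 0], "jaw": 1}, {"xyz": [18.1, -3.6, 7.5], "twist": [0, -54.8, 0], "jaw": 1}, {"xyz": [18.1, -3.6, 7.5], "twist": [0, -54.8, 0], "jaw": 1}, {"xyz": [18.1, -3.6, 7.5], "twist": [0, -54.8, 0], "jaw": 1}, {"xyz": [18.1, -3.6, 7.5], "twist": [0, -54.8, 0], "jaw": 1}, {"xyz": [18.1, -3.6, 7.5], "twist": [0, -54.8, 0], "jaw": 1}, {"xyz": [18.1, -3.6, 7.5], "twist": [0, -54.8, 0], "jaw": 1}, {"xyz": [18.1, -3.6, 7.5], "twist": [0, -54.8, 0], "jaw": 1}, {"xyz": [18.1, -3.6, 7.5], "twist": [0, -54.8, 0], "jaw": 1}, {"xyz": [18.1, -3.6, 7.5], "twist": [0, -54.8, 0], "jaw": 1}]'

```text
time_s: 27.43
tool_pos: [0.4915, -0.3782, 0.4213]
tool_rot: [-179.5, -0.2, 59.9]
force: [-0.1, 0.6, -3.9]
grip_width: 0.0391
grasp_force: 55.0
```

Emit:
servo_tool --plan '[{"xyz": [20, -4.1, 0.5], "twist": [0, 0, 32.1], "jaw": 1}, {"xyz": [20, -4.1, 0.5], "twist": [0, 0, 32.1], "jaw": 1}, {"xyz": [20, -4.1, 0.5], "twist": [0, 0, 32.1], "jaw": 1}, {"xyz": [20, -4.1, 0.5], "twist": [0, 0, 32.1], "jaw": 1}, {"xyz": [20, -4.1, 0.5], "twist": [0, 0, 32.1], "jaw": 1}, {"xyz": [20, -4.1, 0.5], "twist": [0, 0, 32.1], "jaw": 1}]'

```text
time_s: 27.93
tool_pos: [0.5584, -0.1783, 0.4172]
tool_rot: [-179.3, -0.1, 27.9]
force: [0.5, 3.3, -3.9]
grip_width: 0.039
grasp_force: 55.0
```

Emit:
servo_tool --plan '[{"xyz": [14.7, -14.1, 0.5], "twist": [0, 0, 32.1], "jaw": 1}, {"xyz": [14.7, -14.1, 0.5], "twist": [0, 0, 32.1], "jaw": 1}, {"xyz": [14.7, -14.1, 0.5], "twist": [0, 0, 32.1], "jaw": 1}, {"xyz": [14.7, -14.1, 0.5], "twist": [0, 0, 32.1], "jaw": 1}, {"xyz": [14.7, -14.1, 0.5], "twist": [0, 0, 32.1], "jaw": 1}, {"xyz": [14.7, -14.1, 0.5], "twist": [0, 0, 32.1], "jaw": 1}, {"xyz": [14.7, -14.1, 0.5], "twist": [0, 0, 32.1], "jaw": 1}]'

```text
time_s: 28.52
tool_pos: [0.6214, 0.011, 0.4121]
tool_rot: [-179.6, 0.4, -4.0]
force: [-0.2, -1.0, -4.5]
grip_width: 0.039
grasp_force: 55.0
```

```bash
python3 - <<'E'
from chk import *
o=st(); L=place(-1,-1); t=cradle(2,0); seq([(t+[0,0,.12],L),(t+[0,0,.03],L),(t,L)])
E
```

```text
[ -7.9  14.7   5.6  87.   -1.9  78.8 -96.2] [0.6214 0.011  0.4121] [-179.6    0.4   -4. ] [-0.2 -1.  -4.5] 0.039 55.0
xyz [9.2, 0.5, 8.5] twist [-0.3, -34.6, 0.3] rows>= 5
xyz [5.17, -0.01, 7.37] twist [-0.0, 0.0, -0.0] rows>= 3
xyz [1.72, 0.0, 2.46] twist [-0.0, 0.0, -0.0] rows>= 1
```

Emit:
servo_tool --plan '[{"xyz": [9.4, 0, 4], "twist": [0, -35, 0], "jaw": 1}, {"xyz": [9.4, 0, 4], "twist": [0, -35, 0], "jaw": 1}, {"xyz": [9.4, 0, 4], "twist": [0, -35, 0], "jaw": 1}, {"xyz": [9.4, 0, 4], "twist": [0, -35, 0], "jaw": 1}, {"xyz": [9.4, 0, 8.6], "twist": [0, -35, 0], "jaw": 1}, {"xyz": [9.4, 0, 8.6], "twist": [0, -35, 0], "jaw": 1}, {"xyz": [9.4, 0, 8.6], "twist": [0, -35, 0], "jaw": 1}, {"xyz": [9.4, 0, 8.6], "twist": [0, -35, 0], "jaw": 1}]'

```text
time_s: 29.18
tool_pos: [0.7143, -0.002, 0.3287]
tool_rot: [-179.8, 35.1, -4.4]
force: [-0.0, -0.1, -2.4]
grip_width: 0.0391
grasp_force: 55.0
```

```bash
python3 - <<'E'
from chk import *
o=st(); L=place(-1,-1); t=cradle(2,0); seq([(t+[0,0,.03],L),(t,L)])
E
```

```text
[ -4.4  43.1   6.2  59.5  -6.6 112.6 -93.7] [ 0.7143 -0.002   0.3287] [-179.8   35.1   -4.4] [-0.  -0.1 -2.4] 0.0391 55.0
xyz [5.12, -0.18, 7.69] twist [-0.3, 0.1, -0.2] rows>= 3
xyz [1.72, -0.0, 2.46] twist [-0.0, -0.0, 0.0] rows>= 1
```

Emit:
servo_tool --plan '[{"xyz": [2, -0.1, 3], "twist": [0, 0, 0], "jaw": 1}, {"xyz": [4, -0.1, 6], "twist": [0, 0, 0], "jaw": 1}, {"xyz": [5.2, -0.1, 7.7], "twist": [0, 0, 0], "jaw": 1}, {"xyz": [5.8, -0.1, 8.6], "twist": [0, 0, 0], "jaw": 1}, {"xyz": [6.3, -0.1, 9.3], "twist": [0, 0, 0], "jaw": 1}, {"xyz": [6.7, -0.1, 9.8], "twist": [0, 0, 0], "jaw": 1}, {"xyz": [6.8, -0.1, 10], "twist": [0, 0, 0], "jaw": 1}, {"xyz": [6.8, -0.1, 10], "twist": [0, 0, 0], "jaw": 1}]'

```text
time_s: 29.85
tool_pos: [0.7133, -0.0002, 0.2111]
tool_rot: [-179.9, 34.9, -4.4]
force: [-0.7, -3.6, 2.5]
grip_width: 0.0389
grasp_force: 55.0
```

```bash
python3 - <<'E'
from chk import *
o=st(); L=place(-1,-1); t=cradle(2,0); seq([(t,L)])
E
```

```text
[ -4.5  47.9   5.7  65.3  -6.6 101.9 -93.1] [ 7.133e-01 -2.000e-04  2.111e-01] [-179.9   34.9   -4.4] [-0.7 -3.6  2.5] 0.0389 55.0
xyz [0.18, -0.03, 0.45] twist [-0.2, -0.1, -0.2] rows>= 1
```

Emit:
servo_tool --plan '[{"xyz": [0, 0.2, 0], "twist": [0, 0, 0], "jaw": 1}, {"xyz": [0.1, 0.3, 0.2], "twist": [0, 0, 0], "jaw": 1}, {"xyz": [0.2, 0.3, 0.3], "twist": [0, 0, 0], "jaw": 1}, {"xyz": [0.2, 0.3, 0.3], "twist": [0, 0, 0], "jaw": 1}, {"xyz": [0.2, 0.3, 0.3], "twist": [0, 0, 0], "jaw": 1}]'

```text
time_s: 30.27
tool_pos: [0.7132, -0.0017, 0.2098]
tool_rot: [-179.7, 35.0, -4.3]
force: [1.0, -0.3, 15.3]
grip_width: 0.0391
grasp_force: 55.0
```

```bash
python3 - <<'E'
from chk import *
o=st(); L=place(-1,-1); t=cradle(2,0); seq([(t,L)])
T=cam("top"); S=cam("side")
a=cv2.resize(T[0][130:220,200:360,::-1],(480,270),interpolation=cv2.INTER_CUBIC); b=cv2.resize(S[0][150:280,180:350,::-1],(425,325),interpolation=cv2.INTER_CUBIC)
im=np.zeros((600,480,3),np.uint8); im[:270]=a; im[272:597,:425]=b; cv2.imwrite("pics/a4.png",im)
E
```

```text
[ -4.4  48.    5.7  65.3  -6.6 101.9 -92.9] [ 0.7132 -0.0017  0.2098] [-179.7   35.    -4.3] [ 1.  -0.3 15.3] 0.0391 55.0
xyz [0.1, -0.18, 0.35] twist [-0.3, -0.0, -0.1] rows>= 1
```

View pics/a4.png

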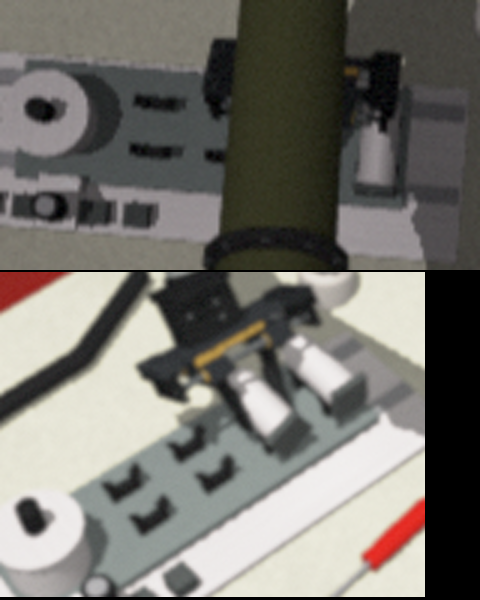

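The canister is in cradle 2 (lower crop 265,405), parallel to the one in cradle 1. The force is now vertical, so it's bottomed in the V and I can let go.

Emit:
servo_tool --plan '[{"xyz": [0, 0, -0.3], "twist": [0, 0, 0], "jaw": 0.35}, {"xyz": [0, 0, -0.3], "twist": [0, 0, 0], "jaw": 0.35}, {"xyz": [0, 0, -0.3], "twist": [0, 0, 0], "jaw": 0.35}, {"xyz": [0, 0, -0.3], "twist": [0, 0, 0], "jaw": 0.35}, {"xyz": [0, 0, -2], "twist": [0, 0, 0], "jaw": 0.35}, {"xyz": [0, 0, -5], "twist": [0, 0, 0], "jaw": 0.35}, {"xyz": [0, 0, -8], "twist": [0, 0, 0], "jaw": 0.3}, {"xyz": [-2.5, 0, -11.5], "twist": [0, 0, 0], "jaw": 0.2}, {"xyz": [-5, 0, -15], "twist": [0, 8, 0], "jaw": 0}, {"xyz": [-5, 0, -15], "twist": [0, 8, 0], "jaw": 0}]'

```text
time_s: 31.2
tool_pos: [0.7586, -0.0062, 0.3656]
tool_rot: [-179.8, 26.1, -4.4]
force: [-0.7, -0.0, 3.2]
grip_width: 0.0732
grasp_force: 0.0
```

```bash
python3 - <<'E'
from chk import *
st(); B=np.array([.423,-.297,.058]); P=pick(60,1); zp=P.apply([0,0,1])
seq([([.60,-.10,.27],down(-4.2)),([.43,-.29,.27],down(60)),(B-zp*.12+[0,0,.03],P),(B-zp*.08,P),(B,P)])
E
```

```text
[ -4.   44.8   6.6  50.9  -6.4 110.6 -93.5] [ 0.7586 -0.0062  0.3656] [-179.8   26.1   -4.4] [-0.7 -0.   3.2] 0.0732 0.0
xyz [-16.57, 10.56, 0.48] twist [-0.2, 26.1, -0.2] rows>= 5
xyz [-15.56, 20.19, 0.0] twist [-0.0, 0.0, -64.2] rows>= 9
xyz [-24.22, -0.24, 18.31] twist [-0.0, 55.0, -0.0] rows>= 8
xyz [-2.46, 0.0, 5.72] twist [-0.0, 0.0, -0.0] rows>= 2
xyz [0.0, 0.0, 8.0] twist [-0.0, 0.0, -0.0] rows>= 2
```

Emit:
servo_tool --plan '[{"xyz": [-16.6, 10.6, 0.5], "twist": [0, 26.1, 0], "jaw": 0}, {"xyz": [-16.6, 10.6, 0.5], "twist": [0, 26.1, 0], "jaw": 0}, {"xyz": [-16.6, 10.6, 0.5], "twist": [0, 26.1, 0], "jaw": 0}, {"xyz": [-16.6, 10.6, 0.5], "twist": [0, 26.1, 0], "jaw": 0}, {"xyz": [-16.6, 10.6, 0.5], "twist": [0, 26.1, 0], "jaw": 0}, {"xyz": [-16.6, 10.6, 0.5], "twist": [0, 26.1, 0], "jaw": 0}, {"xyz": [-16.6, 10.6, 0.5], "twist": [0, 26.1, 0], "jaw": 0}]'

```text
time_s: 31.78
tool_pos: [0.5984, -0.1017, 0.4287]
tool_rot: [-179.9, 0.9, -4.6]
force: [0.7, 0.0, -1.1]
grip_width: 0.0872
grasp_force: 0.0
```

Emit:
servo_tool --plan '[{"xyz": [-15.6, 20.2, 0], "twist": [0, 0, -64.2], "jaw": 0}, {"xyz": [-15.6, 20.2, 0], "twist": [0, 0, -64.2], "jaw": 0}, {"xyz": [-15.6, 20.2, 0], "twist": [0, 0, -64.2], "jaw": 0}, {"xyz": [-15.6, 20.2, 0], "twist": [0, 0, -64.2], "jaw": 0}, {"xyz": [-15.6, 20.2, 0], "twist": [0, 0, -64.2], "jaw": 0}, {"xyz": [-15.6, 20.2, 0], "twist": [0, 0, -64.2], "jaw": 0}, {"xyz": [-15.6, 20.2, 0], "twist": [0, 0, -64.2], "jaw": 0}, {"xyz": [-15.6, 20.2, 0], "twist": [0, 0, -64.2], "jaw": 0}, {"xyz": [-15.6, 20.2, 0], "twist": [0, 0, -64.2], "jaw": 0}, {"xyz": [-15.6, 20.2, 0], "twist": [0, 0, -64.2], "jaw": 0}]'

```text
time_s: 32.62
tool_pos: [0.4298, -0.289, 0.4282]
tool_rot: [-178.9, 0.4, 60.0]
force: [0.5, 0.3, -0.6]
grip_width: 0.087
grasp_force: 0.0
```

Emit:
servo_tool --plan '[{"xyz": [-12, 0, 7], "twist": [0, 27, 0], "jaw": 0}, {"xyz": [-12, 0, 7], "twist": [0, 27, 0], "jaw": 0}, {"xyz": [-12, 0, 7], "twist": [0, 27, 0], "jaw": 0}, {"xyz": [-12, 0, 7], "twist": [0, 27, 0], "jaw": 0}, {"xyz": [-24.2, -0.2, 18.3], "twist": [0, 55, 0], "jaw": 0}, {"xyz": [-24.2, -0.2, 18.3], "twist": [0, 55, 0], "jaw": 0}, {"xyz": [-24.2, -0.2, 18.3], "twist": [0, 55, 0], "jaw": 0}, {"xyz": [-24.2, -0.2, 18.3], "twist": [0, 55, 0], "jaw": 0}, {"xyz": [-24.2, -0.2, 18.3], "twist": [0, 55, 0], "jaw": 0}, {"xyz": [-24.2, -0.2, 18.3], "twist": [0, 55, 0], "jaw": 0}]'

```text
time_s: 33.45
tool_pos: [0.3002, -0.4978, 0.24]
tool_rot: [-176.8, -54.8, 56.9]
force: [0.7, 0.3, 1.3]
grip_width: 0.0871
grasp_force: 0.0
```

```bash
python3 - <<'E'
from chk import *
st(); necks(dict(B=(.423,-.297)))
B=np.array([.423,-.297,.058]); P=pick(60,1); zp=P.apply([0,0,1])
seq([(B-zp*.08,P),(B,P)])
T=cam("top"); S=cam("side")
a=cv2.resize(T[0][130:220,200:360,::-1],(480,270),interpolation=cv2.INTER_CUBIC); b=cv2.resize(S[0][150:280,180:350,::-1],(425,325),interpolation=cv2.INTER_CUBIC)
im=np.zeros((600,480,3),np.uint8); im[:270]=a; im[272:597,:425]=b; cv2.imwrite("pics/a5.png",im)
E
```

```text
[ 49.1  34.5  25.1  93.7 -48.8 101.4  55.6] [ 0.3002 -0.4978  0.24  ] [-176.8  -54.8   56.9] [0.7 0.3 1.3] 0.0871 0.0
B [[[399.7, 238.7]], [[416.0, 173.9]]]
xyz [-2.11, 0.47, 5.54] twist [-0.5, 0.3, -1.0] rows>= 2
xyz [-0.0, -0.01, 8.0] twist [0.0, 0.0, 0.0] rows>= 2
```

View pics/a5.png

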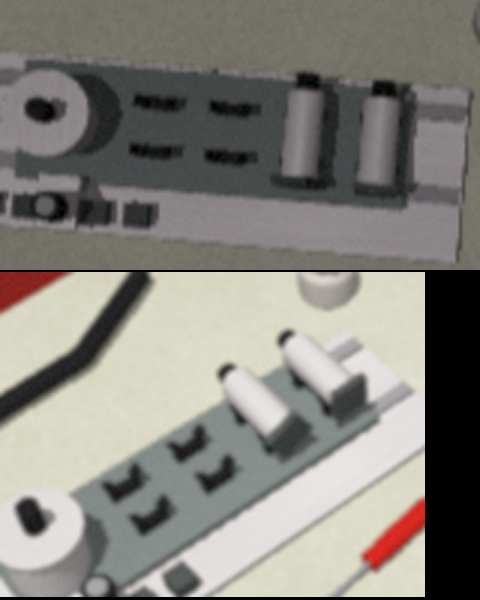

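Both canisters lie parallel in cradles 1 and 2, bodies centred on their supports (top crop x 380 and x 304). B hasn't moved.

Emit:
servo_tool --plan '[{"xyz": [-2.4, 0.1, 3], "twist": [0, 0, 0], "jaw": 0}, {"xyz": [-2.4, 0.1, 5.6], "twist": [0, 0, 0], "jaw": 0}, {"xyz": [-2.4, 0.1, 5.6], "twist": [0, 0, 0], "jaw": 0}, {"xyz": [-2.4, 0.1, 5.6], "twist": [0, 0, 0], "jaw": 0}]'

```text
time_s: 33.98
tool_pos: [0.3204, -0.4677, 0.1983]
tool_rot: [-178.7, -54.7, 58.9]
force: [0.2, -0.0, -0.4]
grip_width: 0.087
grasp_force: 0.0
```

```bash
python3 - <<'E'
from chk import *
st(); B=np.array([.423,-.297,.057]); P=pick(60,1); seq([(B,P)])
E
```

```text
[ 47.   35.4  23.6  97.8 -50.4  95.9  58.2] [ 0.3204 -0.4677  0.1983] [-178.7  -54.7   58.9] [ 0.2 -0.  -0.4] 0.087 0.0
xyz [-0.1, 0.42, 8.01] twist [-0.5, 0.3, -0.6] rows>= 2
```

Emit:
servo_tool --plan '[{"xyz": [-0.1, 0.2, 3], "twist": [0, 0, 0], "jaw": 0}, {"xyz": [-0.1, 0.2, 6], "twist": [0, 0, 0], "jaw": 0}, {"xyz": [-0.1, 0.2, 8], "twist": [0, 0, 0], "jaw": 0.1}, {"xyz": [-0.1, 0.2, 8], "twist": [0, 0, 0], "jaw": 0.1}, {"xyz": [-0.1, 0.2, 8], "twist": [0, 0, 0], "jaw": 0.1}, {"xyz": [-0.1, 0.2, 8], "twist": [0, 0, 0], "jaw": 0.1}]'

```text
time_s: 34.48
tool_pos: [0.3517, -0.4158, 0.1511]
tool_rot: [-178.7, -54.5, 58.7]
force: [-0.5, -0.1, -0.3]
grip_width: 0.0791
grasp_force: 0.0
```

```bash
python3 - <<'E'
from chk import *
st(); B=np.array([.423,-.297,.057]); P=pick(60,1); seq([(B,P)])
E
```

```text
[ 43.4  36.1  21.4 103.5 -53.6  88.6  59.5] [ 0.3517 -0.4158  0.1511] [-178.7  -54.5   58.7] [-0.5 -0.1 -0.3] 0.0791 0.0
xyz [0.24, 0.23, 0.34] twist [-0.2, 0.5, -0.8] rows>= 1
```

Emit:
servo_tool --plan '[{"xyz": [0.1, 0.1, 0.3], "twist": [0, 0, 0], "jaw": 0.5}, {"xyz": [0.1, 0.1, 0.3], "twist": [0, 0, 0], "jaw": 1}, {"xyz": [0.1, 0.1, 0.3], "twist": [0, 0, 0], "jaw": 1}, {"xyz": [0.1, 0.1, 0.3], "twist": [0, 0, 0], "jaw": 1}, {"xyz": [0.1, 0.1, 0.3], "twist": [0, 0, 0], "jaw": 1}, {"xyz": [0.1, 0.1, 0.3], "twist": [0, 0, 0], "jaw": 1}, {"xyz": [0.1, 0.1, 0.3], "twist": [0, 0, 0], "jaw": 1}, {"xyz": [0.1, 0.1, 0.3], "twist": [0, 0, 0], "jaw": 1}, {"xyz": [0.1, 0.1, 0.3], "twist": [0, 0, 0], "jaw": 1}, {"xyz": [0.1, 0.1, 0.3], "twist": [0, 0, 0], "jaw": 1}]' --newtons 55

```text
time_s: 35.32
tool_pos: [0.354, -0.4124, 0.1479]
tool_rot: [-178.4, -54.6, 58.4]
force: [0.3, -1.1, 0.9]
grip_width: 0.0392
grasp_force: 54.9
```

```bash
python3 - <<'E'
from chk import *
o=st(); R0=Ro.from_euler('xyz',o['tool_rot'],degrees=True); g=o['tool_pos']+R0.apply([0,0,.164]); s=g[2]-.055; print("s",s,g)
L=place(-1,-1); t=cradle(3,s)-.002*BY
seq([(g+[0,0,.17],R0),([.46,-.26,.26],down(60)),([t[0],t[1],.25],down(-4.2)),(t+[0,0,.12],L),(t+[0,0,.03],L),(t,L)])
E
```

```text
[ 43.2  36.3  21.2 103.7 -53.8  88.3  59.4] [ 0.354  -0.4124  0.1479] [-178.4  -54.6   58.4] [ 0.3 -1.1  0.9] 0.0392 54.9
s -0.002055521562609193 [ 0.42007835 -0.29618116  0.05294448]
xyz [13.86, -0.28, -9.84] twist [0.0, 0.0, 0.0] rows>= 5
xyz [19.39, 1.3, 8.93] twist [-0.7, -54.6, -0.7] rows>= 8
xyz [18.99, -1.61, 0.51] twist [-0.0, -0.0, 32.1] rows>= 5
xyz [15.24, -11.45, 0.51] twist [-0.0, 0.0, 32.1] rows>= 5
xyz [9.41, 0.01, 8.77] twist [-0.0, -35.0, 0.0] rows>= 5
xyz [5.16, 0.0, 7.37] twist [-0.0, 0.0, 0.0] rows>= 3
xyz [1.72, 0.0, 2.46] twist [-0.0, 0.0, 0.0] rows>= 1
```

Emit:
servo_tool --plan '[{"xyz": [3, 0, -2.1], "twist": [0, 0, 0], "jaw": 1}, {"xyz": [6.5, -0.1, -4.5], "twist": [0, 0, 0], "jaw": 1}, {"xyz": [10, -0.2, -7], "twist": [0, 0, 0], "jaw": 1}, {"xyz": [13.9, -0.3, -9.8], "twist": [0, 0, 0], "jaw": 1}, {"xyz": [13.9, -0.3, -9.8], "twist": [0, 0, 0], "jaw": 1}, {"xyz": [13.9, -0.3, -9.8], "twist": [0, 0, 0], "jaw": 1}]'

```text
time_s: 35.82
tool_pos: [0.3539, -0.4124, 0.3209]
tool_rot: [-178.9, -54.5, 58.8]
force: [-0.4, -0.6, -3.6]
grip_width: 0.0386
grasp_force: 54.9
```

Emit:
servo_tool --plan '[{"xyz": [2, 0, 0], "twist": [0, -5, 0], "jaw": 1}, {"xyz": [19.4, 1.3, 8.9], "twist": [-0.7, -54.6, -0.7], "jaw": 1}, {"xyz": [19.4, 1.3, 8.9], "twist": [-0.7, -54.6, -0.7], "jaw": 1}, {"xyz": [19.4, 1.3, 8.9], "twist": [-0.7, -54.6, -0.7], "jaw": 1}, {"xyz": [19.4, 1.3, 8.9], "twist": [-0.7, -54.6, -0.7], "jaw": 1}, {"xyz": [19.4, 1.3, 8.9], "twist": [-0.7, -54.6, -0.7], "jaw": 1}, {"xyz": [19.4, 1.3, 8.9], "twist": [-0.7, -54.6, -0.7], "jaw": 1}, {"xyz": [19.4, 1.3, 8.9], "twist": [-0.7, -54.6, -0.7], "jaw": 1}, {"xyz": [19.4, 1.3, 8.9], "twist": [-0.7, -54.6, -0.7], "jaw": 1}, {"xyz": [19.4, 1.3, 8.9], "twist": [-0.7, -54.6, -0.7], "jaw": 1}]'

```text
time_s: 36.65
tool_pos: [0.4601, -0.2581, 0.4217]
tool_rot: [-179.6, -0.1, 60.2]
force: [0.4, -0.7, -3.3]
grip_width: 0.0389
grasp_force: 54.9
```

Emit:
servo_tool --plan '[{"xyz": [19, -1.6, 0.5], "twist": [0, 0, 32.1], "jaw": 1}, {"xyz": [19, -1.6, 0.5], "twist": [0, 0, 32.1], "jaw": 1}, {"xyz": [19, -1.6, 0.5], "twist": [0, 0, 32.1], "jaw": 1}, {"xyz": [19, -1.6, 0.5], "twist": [0, 0, 32.1], "jaw": 1}, {"xyz": [19, -1.6, 0.5], "twist": [0, 0, 32.1], "jaw": 1}, {"xyz": [19, -1.6, 0.5], "twist": [0, 0, 32.1], "jaw": 1}]'

```text
time_s: 37.15
tool_pos: [0.5432, -0.0783, 0.417]
tool_rot: [-179.4, -0.2, 28.2]
force: [-0.9, 1.8, -2.5]
grip_width: 0.0389
grasp_force: 54.9
```

Emit:
servo_tool --plan '[{"xyz": [15.2, -11.5, 0.5], "twist": [0, 0, 32.1], "jaw": 1}, {"xyz": [15.2, -11.5, 0.5], "twist": [0, 0, 32.1], "jaw": 1}, {"xyz": [15.2, -11.5, 0.5], "twist": [0, 0, 32.1], "jaw": 1}, {"xyz": [15.2, -11.5, 0.5], "twist": [0, 0, 32.1], "jaw": 1}, {"xyz": [15.2, -11.5, 0.5], "twist": [0, 0, 32.1], "jaw": 1}, {"xyz": [15.2, -11.5, 0.5], "twist": [0, 0, 32.1], "jaw": 1}, {"xyz": [15.2, -11.5, 0.5], "twist": [0, 0, 32.1], "jaw": 1}]'

```text
time_s: 37.73
tool_pos: [0.6215, 0.0872, 0.4118]
tool_rot: [-179.8, 0.3, -3.9]
force: [0.0, -0.5, -2.3]
grip_width: 0.0389
grasp_force: 54.9
```

Emit:
servo_tool --plan '[{"xyz": [9.4, 0, 4], "twist": [0, -35, 0], "jaw": 1}, {"xyz": [9.4, 0, 4], "twist": [0, -35, 0], "jaw": 1}, {"xyz": [9.4, 0, 4], "twist": [0, -35, 0], "jaw": 1}, {"xyz": [9.4, 0, 4], "twist": [0, -35, 0], "jaw": 1}, {"xyz": [9.4, 0, 8.6], "twist": [0, -35, 0], "jaw": 1}, {"xyz": [9.4, 0, 8.6], "twist": [0, -35, 0], "jaw": 1}, {"xyz": [9.4, 0, 8.6], "twist": [0, -35, 0], "jaw": 1}, {"xyz": [9.4, 0, 8.6], "twist": [0, -35, 0], "jaw": 1}]'

```text
time_s: 38.4
tool_pos: [0.7149, 0.0776, 0.3289]
tool_rot: [-179.9, 35.0, -4.2]
force: [0.1, -0.7, -1.3]
grip_width: 0.0388
grasp_force: 54.9
```

```bash
python3 - <<'E'
from chk import *
o=st(); L=place(-1,-1); t=cradle(3,-.002)-.002*BY; seq([(t+[0,0,.03],L),(t,L)])
E
```

```text
[  -7.6   43.5    1.7   58.6   -7.7  112.3 -100.9] [0.7149 0.0776 0.3289] [-179.9   35.    -4.2] [ 0.1 -0.7 -1.3] 0.0388 54.9
xyz [5.38, -0.05, 7.53] twist [-0.1, -0.0, 0.0] rows>= 3
xyz [1.72, 0.0, 2.46] twist [0.0, -0.0, 0.0] rows>= 1
```

Emit:
servo_tool --plan '[{"xyz": [2, 0, 3], "twist": [0, 0, 0], "jaw": 1}, {"xyz": [4.2, 0, 5.8], "twist": [0, 0, 0], "jaw": 1}, {"xyz": [5.4, 0, 7.5], "twist": [0, 0, 0], "jaw": 1}, {"xyz": [6, 0, 8.4], "twist": [0, 0, 0], "jaw": 1}, {"xyz": [6.5, 0, 9.1], "twist": [0, 0, 0], "jaw": 1}, {"xyz": [6.8, 0, 9.6], "twist": [0, 0, 0], "jaw": 1}, {"xyz": [6.9, 0, 9.7], "twist": [0, 0, 0], "jaw": 1}, {"xyz": [6.9, 0, 9.7], "twist": [0, 0, 0], "jaw": 1}]'

```text
time_s: 39.07
tool_pos: [0.7163, 0.0793, 0.2114]
tool_rot: [-179.9, 34.9, -4.1]
force: [-1.2, 0.7, -2.7]
grip_width: 0.0386
grasp_force: 54.9
```

```bash
python3 - <<'E'
from chk import *
o=st(); L=place(-1,-1); t=cradle(3,-.002)-.002*BY; seq([(t,L)])
E
```

```text
[ -7.6  48.5   1.5  63.8  -7.3 102.  -99.7] [0.7163 0.0793 0.2114] [-179.9   34.9   -4.1] [-1.2  0.7 -2.7] 0.0386 54.9
xyz [0.27, 0.12, 0.43] twist [-0.1, -0.1, 0.1] rows>= 1
```

Nearly in contact; a bit lower, then release.

Emit:
servo_tool --plan '[{"xyz": [0.1, 0.1, 0.2], "twist": [0, 0, 0], "jaw": 1}, {"xyz": [0.2, 0.1, 0.4], "twist": [0, 0, 0], "jaw": 1}, {"xyz": [0.2, 0.1, 0.4], "twist": [0, 0, 0], "jaw": 1}, {"xyz": [0.2, 0.1, 0.4], "twist": [0, 0, 0], "jaw": 1}]'

```text
time_s: 39.4
tool_pos: [0.7159, 0.0787, 0.2086]
tool_rot: [-179.8, 34.9, -4.1]
force: [0.6, 1.2, 6.5]
grip_width: 0.039
grasp_force: 54.8
```

Emit:
servo_tool --plan '[{"xyz": [0, 0, -0.1], "twist": [0, 0, 0], "jaw": 0.35}, {"xyz": [0, 0, -0.1], "twist": [0, 0, 0], "jaw": 0.35}, {"xyz": [0, 0, -0.1], "twist": [0, 0, 0], "jaw": 0.35}, {"xyz": [0, 0, -0.1], "twist": [0, 0, 0], "jaw": 0.35}, {"xyz": [0, 0, -2], "twist": [0, 0, 0], "jaw": 0.35}, {"xyz": [0, 0, -5], "twist": [0, 0, 0], "jaw": 0.35}, {"xyz": [0, 0, -8], "twist": [0, 0, 0], "jaw": 0.3}, {"xyz": [-2.5, 0, -11.5], "twist": [0, 0, 0], "jaw": 0.2}, {"xyz": [-5, 0, -15], "twist": [0, 8, 0], "jaw": 0}, {"xyz": [-5, 0, -15], "twist": [0, 8, 0], "jaw": 0}]'

```text
time_s: 40.23
tool_pos: [0.7611, 0.0749, 0.3669]
tool_rot: [-179.8, 26.0, -4.0]
force: [-0.1, 0.4, 3.5]
grip_width: 0.0733
grasp_force: 0.0
```

```bash
python3 - <<'E'
from chk import *
st(); S=cam("side")
seq([([.47,.0,.27],down(-4.2))])
E
```

```text
[  -7.6   45.5    2.4   49.3   -6.6  110.8 -100.5] [0.7611 0.0749 0.3669] [-179.8   26.    -4. ] [-0.1  0.4  3.5] 0.0733 0.0
xyz [-28.58, 9.56, 6.37] twist [-0.2, 26.2, 0.1] rows>= 8
```

Emit:
servo_tool --plan '[{"xyz": [-28.6, 9.6, 6.4], "twist": [0, 26.2, 0], "jaw": 0}, {"xyz": [-28.6, 9.6, 6.4], "twist": [0, 26.2, 0], "jaw": 0}, {"xyz": [-28.6, 9.6, 6.4], "twist": [0, 26.2, 0], "jaw": 0}, {"xyz": [-28.6, 9.6, 6.4], "twist": [0, 26.2, 0], "jaw": 0}, {"xyz": [-28.6, 9.6, 6.4], "twist": [0, 26.2, 0], "jaw": 0}, {"xyz": [-28.6, 9.6, 6.4], "twist": [0, 26.2, 0], "jaw": 0}, {"xyz": [-28.6, 9.6, 6.4], "twist": [0, 26.2, 0], "jaw": 0}, {"xyz": [-28.6, 9.6, 6.4], "twist": [0, 26.2, 0], "jaw": 0}, {"xyz": [-28.6, 9.6, 6.4], "twist": [0, 26.2, 0], "jaw": 0}, {"xyz": [-28.6, 9.6, 6.4], "twist": [0, 26.2, 0], "jaw": 0}]'

```text
time_s: 41.12
tool_pos: [0.469, -0.0008, 0.4303]
tool_rot: [-179.9, 0.7, -4.2]
force: [0.5, -0.2, -0.1]
grip_width: 0.0871
grasp_force: 0.0
```

```bash
python3 - <<'E'
from chk import *
st(); T=cam("top"); S=cam("side")
a=cv2.resize(T[0][130:220,180:360,::-1],(540,270),interpolation=cv2.INTER_CUBIC); b=cv2.resize(S[0][150:280,160:350,::-1],(475,325),interpolation=cv2.INTER_CUBIC)
im=np.zeros((600,540,3),np.uint8); im[:270]=a; im[272:597,:475]=b; cv2.imwrite("pics/a6.png",im)
# bodies in top view: bright pixels near each cradle, at the upper body height ~.088
for i in(1,2,3):
    P=[cr[i]+BX*x+Z*.092 for x in(-.045,.045)]; print(i,[proj(T,p).round(1) for p in P],"neck tip",proj(T,cr[i]+BX*.065+Z*.08).round(1),"foot",proj(T,cr[i]-BX*.055+Z*.09).round(1))
u=proj(T,[.638,.27,.097]); e=(T[0].min(2)>100).astype(np.uint8); m=np.zeros_like(e); cv2.circle(m,tuple(u.astype(int)),17,1,-1)
print("cover px exp",u.round(1)); k=[b for b in blobs((e&m)>0,60)]; print(k)
seq([([.5424,.2667,.26],down(-4.2)),([.5424,.2667,.082],down(-4.2))])
E
```

```text
[-6.800e+00 -4.200e+00  3.600e+00  1.053e+02  1.000e-01  7.960e+01
 -9.750e+01] [ 0.469  -0.0008  0.4303] [-179.9    0.7   -4.2] [ 0.5 -0.2 -0.1] 0.0871 0.0
1 [array([324.4, 191. ]), array([326.8, 162. ])] neck tip [327.3 156.2] foot [324.2 194.3]
2 [array([298.5, 188.9]), array([301., 160.])] neck tip [301.8 154.2] foot [298.3 192.2]
3 [array([272.6, 186.8]), array([275.2, 157.9])] neck tip [276.2 152.1] foot [272.4 190.1]
cover px exp [214.3 167.2]
[([212.8, 167.4], [197, 153, 32, 29, 635])]
xyz [5.26, -27.13, 0.49] twist [-0.1, 0.8, 0.1] rows>= 7
xyz [0.01, -0.0, 17.8] twist [0.0, 0.0, -0.0] rows>= 5
```

View pics/a6.png

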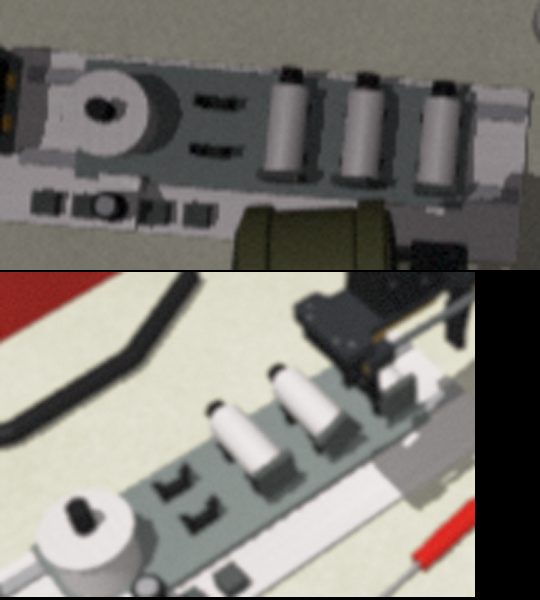

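All three canisters lie in cradles 1–3, with neck tips at rows 156.7, 154 and 152.3 against 156.2, 154.2 and 152.1 expected. The cover is centred and flat on the pot (top crop 100,112), and the knob at (107,207) is home. Now indexing to the test notch.

Emit:
servo_tool --plan '[{"xyz": [5.3, -27.1, 0.5], "twist": [0, 0.8, 0], "jaw": 0}, {"xyz": [5.3, -27.1, 0.5], "twist": [0, 0.8, 0], "jaw": 0}, {"xyz": [5.3, -27.1, 0.5], "twist": [0, 0.8, 0], "jaw": 0}, {"xyz": [5.3, -27.1, 0.5], "twist": [0, 0.8, 0], "jaw": 0}, {"xyz": [5.3, -27.1, 0.5], "twist": [0, 0.8, 0], "jaw": 0}, {"xyz": [5.3, -27.1, 0.5], "twist": [0, 0.8, 0], "jaw": 0}, {"xyz": [5.3, -27.1, 0.5], "twist": [0, 0.8, 0], "jaw": 0}, {"xyz": [5.3, -27.1, 0.5], "twist": [0, 0.8, 0], "jaw": 0}, {"xyz": [5.3, -27.1, 0.5], "twist": [0, 0.8, 0], "jaw": 0}]'

```text
time_s: 41.97
tool_pos: [0.5429, 0.2689, 0.4216]
tool_rot: [-180.0, 0.2, -3.9]
force: [0.7, -0.6, -0.6]
grip_width: 0.0871
grasp_force: 0.0
```

```bash
python3 - <<'E'
from chk import *
st(); seq([([.5424,.2667,.082],down(-4.2))])
E
```

```text
[ -21.5   13.    -8.7   88.1    1.8   79.3 -124.2] [0.5429 0.2689 0.4216] [-180.     0.2   -3.9] [ 0.7 -0.6 -0.6] 0.0871 0.0
xyz [0.04, 0.22, 17.56] twist [-0.0, 0.2, 0.3] rows>= 5
```

Emit:
servo_tool --plan '[{"xyz": [0, 0.1, 4], "twist": [0, 0, 0], "jaw": 0}, {"xyz": [0, 0.1, 8], "twist": [0, 0, 0], "jaw": 0}, {"xyz": [0, 0.1, 12], "twist": [0, 0, 0], "jaw": 0}, {"xyz": [0, 0.1, 15], "twist": [0, 0, 0], "jaw": 0.1}, {"xyz": [0, 0.1, 17.6], "twist": [0, 0, 0], "jaw": 0.4}, {"xyz": [0, 0.1, 17.6], "twist": [0, 0, 0], "jaw": 0.4}, {"xyz": [0, 0.1, 17.6], "twist": [0, 0, 0], "jaw": 0.4}, {"xyz": [0, 0.1, 17.6], "twist": [0, 0, 0], "jaw": 0.4}]'

```text
time_s: 42.63
tool_pos: [0.5435, 0.2649, 0.2496]
tool_rot: [-179.9, -0.1, -4.2]
force: [1.1, 0.5, 0.5]
grip_width: 0.0614
grasp_force: 0.0
```

Emit:
servo_tool --plan '[{"xyz": [0, 0, 0], "twist": [0, 0, 0], "jaw": 1}, {"xyz": [0, 0, 0], "twist": [0, 0, 0], "jaw": 1}, {"xyz": [0, 0, 0], "twist": [0, 0, 0], "jaw": 1}, {"xyz": [0, 0, 0], "twist": [0, 0, 0], "jaw": 1}, {"xyz": [0, 0, 0], "twist": [0, 0, 0], "jaw": 1}, {"xyz": [0, 0, 0], "twist": [0, 0, 0], "jaw": 1}, {"xyz": [0, 0, 0], "twist": [0, 0, 0], "jaw": 1}, {"xyz": [0, 0, 0], "twist": [0, 0, 0], "jaw": 1}, {"xyz": [0, 0, 0], "twist": [0, 0, 0], "jaw": 1}, {"xyz": [0, 0, 0], "twist": [0, 0, 0], "jaw": 1}]' --newtons 50

```text
time_s: 43.47
tool_pos: [0.5427, 0.2659, 0.2491]
tool_rot: [-179.9, -0.0, -4.1]
force: [0.3, 1.7, 4.8]
grip_width: 0.0309
grasp_force: 50.0
```

Emit:
servo_tool --plan '[{"xyz": [0, 0, -1], "twist": [0, 0, 0], "jaw": 1}, {"xyz": [0, 0, -2], "twist": [0, 0, 0], "jaw": 1}, {"xyz": [0, 0, -2.2], "twist": [0, 0, 0], "jaw": 1}, {"xyz": [0, 0, -2.2], "twist": [0, 0, 0], "jaw": 1}, {"xyz": [0, 0, -2.2], "twist": [0, 0, 0], "jaw": 1}]'

```text
time_s: 43.88
tool_pos: [0.5427, 0.2653, 0.2685]
tool_rot: [-179.9, 0.0, -4.2]
force: [5.9, 4.1, -10.2]
grip_width: 0.031
grasp_force: 50.0
```

Emit:
servo_tool --plan '[{"xyz": [0, -0.3, 0], "twist": [0, 0, 0], "jaw": 1}, {"xyz": [0, -0.8, 0], "twist": [0, 0, 0], "jaw": 1}, {"xyz": [0, -1.5, 0], "twist": [0, 0, 0], "jaw": 1}, {"xyz": [0, -2.3, 0], "twist": [0, 0, 0], "jaw": 1}, {"xyz": [0, -3.1, 0], "twist": [0, 0, 0], "jaw": 1}, {"xyz": [0, -3.9, 0], "twist": [0, 0, 0], "jaw": 1}, {"xyz": [0, -4.6, 0], "twist": [0, 0, 0], "jaw": 1}, {"xyz": [0, -5.2, 0], "twist": [0, 0, 0], "jaw": 1}, {"xyz": [0, -5.7, 0], "twist": [0, 0, 0], "jaw": 1}, {"xyz": [0, -6, 0], "twist": [0, 0, 0], "jaw": 1}]'

```text
time_s: 44.72
tool_pos: [0.5474, 0.3222, 0.2669]
tool_rot: [179.7, 0.1, -4.3]
force: [4.4, -4.3, -9.7]
grip_width: 0.0309
grasp_force: 50.1
```

Emit:
servo_tool --plan '[{"xyz": [0, 0, 0], "twist": [0, 0, 0], "jaw": 1}, {"xyz": [0, 0, 0], "twist": [0, 0, 0], "jaw": 1}, {"xyz": [0, 0, 0], "twist": [0, 0, 0], "jaw": 1}]'

```text
time_s: 44.97
tool_pos: [0.5473, 0.3227, 0.2673]
tool_rot: [179.8, 0.1, -4.3]
force: [4.6, -2.0, -10.2]
grip_width: 0.0309
grasp_force: 50.0
```

Emit:
servo_tool --plan '[{"xyz": [0, -0.2, 0], "twist": [0, 0, 0], "jaw": 1}, {"xyz": [0, -0.3, 0], "twist": [0, 0, 0], "jaw": 1}, {"xyz": [0, -0.3, 0], "twist": [0, 0, 0], "jaw": 1}, {"xyz": [0, -0.3, 0], "twist": [0, 0, 0], "jaw": 1}]'

```text
time_s: 45.3
tool_pos: [0.5476, 0.325, 0.2673]
tool_rot: [179.7, 0.1, -4.3]
force: [4.2, -3.5, -9.2]
grip_width: 0.0309
grasp_force: 50.0
```

Emit:
servo_tool --plan '[{"xyz": [0, 0, 1], "twist": [0, 0, 0], "jaw": 1}, {"xyz": [0, 0, 2], "twist": [0, 0, 0], "jaw": 1}, {"xyz": [0, 0, 2.1], "twist": [0, 0, 0], "jaw": 1}, {"xyz": [0, 0, 2.1], "twist": [0, 0, 0], "jaw": 1}]'

```text
time_s: 45.63
tool_pos: [0.5474, 0.3269, 0.2485]
tool_rot: [179.9, 0.0, -4.2]
force: [3.1, -4.1, -2.5]
grip_width: 0.031
grasp_force: 50.0
```

Emit:
servo_tool --plan '[{"xyz": [0, 0, 0], "twist": [0, 0, 0], "jaw": 0.3}, {"xyz": [0, 0, 0], "twist": [0, 0, 0], "jaw": 0.3}, {"xyz": [0, 0, 0], "twist": [0, 0, 0], "jaw": 0.3}, {"xyz": [0, 0, 0], "twist": [0, 0, 0], "jaw": 0.3}, {"xyz": [0, 0, 0], "twist": [0, 0, 0], "jaw": 0.2}, {"xyz": [0, 0, -3], "twist": [0, 0, 0], "jaw": 0.1}, {"xyz": [0, 0, -7], "twist": [0, 0, 0], "jaw": 0}, {"xyz": [0, 0, -11], "twist": [0, 0, 0], "jaw": 0}, {"xyz": [0, 0, -15], "twist": [0, 0, 0], "jaw": 0}, {"xyz": [0, 0, -15], "twist": [0, 0, 0], "jaw": 0}]'

```text
time_s: 46.47
tool_pos: [0.5481, 0.3296, 0.4096]
tool_rot: [-179.4, -0.7, -4.1]
force: [1.8, 1.2, 2.5]
grip_width: 0.0844
grasp_force: 0.0
```

Emit:
servo_tool --plan '[{"xyz": [-6, 12, 0], "twist": [0, 0, 0], "jaw": 0}, {"xyz": [-6, 12, 0], "twist": [0, 0, 0], "jaw": 0}, {"xyz": [-6, 12, 0], "twist": [0, 0, 0], "jaw": 0}, {"xyz": [-6, 25, 0], "twist": [0, 0, 0], "jaw": 0}, {"xyz": [-6, 25, 0], "twist": [0, 0, 0], "jaw": 0}, {"xyz": [-6, 25, 0], "twist": [0, 0, 0], "jaw": 0}, {"xyz": [-6, 36, 0], "twist": [0, 0, 0], "jaw": 0}, {"xyz": [-6, 36, 0], "twist": [0, 0, 0], "jaw": 0}, {"xyz": [-6, 36, 0], "twist": [0, 0, 0], "jaw": 0}, {"xyz": [-6, 36, 0], "twist": [0, 0, 0], "jaw": 0}]'

```text
time_s: 47.3
tool_pos: [0.46, -0.0349, 0.3992]
tool_rot: [179.9, -0.0, -4.8]
force: [-0.1, -0.3, -0.3]
grip_width: 0.0872
grasp_force: 0.0
```

```bash
python3 - <<'E'
from chk import *
st(); T=cam("top"); S=cam("side"); d=.06*BY
kx=np.array([.5424,.2667,0])+d
print("knob top exp home/up",[ (proj(C,kx+Z*.1).round(1),proj(C,kx+Z*.116).round(1)) for C in(T,S)])
def dark(C,u,r,th=42): m=np.zeros(C[0].shape[:2],np.uint8); cv2.circle(m,tuple(np.round(u).astype(int)),r,1,-1); return blobs((C[0].max(2)<th)&(m>0),8)
print("knob side",dark(S,proj(S,kx+Z*.085),11), "exp mid .082", proj(S,kx+Z*.082).round(1))
print("cover grip exp",proj(T,np.array([.638,.27,.12])+d).round(1),dark(T,proj(T,np.array([.638,.27,.12])+d),9), proj(S,np.array([.638,.27,.118])+d).round(1),dark(S,proj(S,np.array([.638,.27,.118])+d),9))
for i in(1,2,3):
    n=cr[i]+d+BX*.055+Z*.078; print(i,"neck exp",proj(T,n).round(1),dark(T,proj(T,n),6))
E
```

```text
[ -5.5  -4.7   6.2 109.3   0.6  75.3 -94.4] [ 0.46   -0.0349  0.3992] [179.9  -0.   -4.8] [-0.1 -0.3 -0.3] 0.0872 0.0
knob top exp home/up [(array([194.9, 196.6]), array([193.2, 196.3])), (array([194.1, 290.5]), array([192.4, 286.9]))]
knob side [([198.7, 297.8], [193, 293, 11, 9, 55])] exp mid .082 [195.9 294.4]
cover grip exp [192.6 164.6] [([193.6, 164.6], [189, 161, 10, 8, 54])] [167.4 260.8] [([166.0, 257.7], [165, 256, 4, 5, 10]), ([169.8, 262.7], [166, 257, 8, 11, 57])]
1 neck exp [307.9 158. ] [([309.0, 157.9], [305, 156, 9, 5, 35])]
2 neck exp [282.4 155.9] [([283.3, 155.0], [280, 153, 8, 5, 34])]
3 neck exp [256.9 153.9] [([258.0, 153.4], [254, 151, 9, 6, 36])]
```

The carriage, knob, necks and cover all project about where they should after a 60 mm shift, within roughly 1 px in the top view. Handing in.

```bash
python3 -c "
from cell import env
print(env.sign_off())"
```

```text
the job is handed in; nothing more can be done
None
```

I handed the job in at about 47 s: the carriage is at the test notch with the knob home, the three canisters lie in cradles 1–3 and the cover is seated on the pot. The last camera check agreed with all of this; the sign-off returned no verdict.

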